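# Lock out, load and re-arm the carton strapping station

## Task

Load the strapping station for its next bundle. First lock it out: flip the toggle on the control box from the lamp side to the hasp side, pulling the bat straight outward to free it from its notch before you swing it and letting it snap fully home in the other notch; then stack every carton in one column, flat, square and centred on the loading plate, the thick carton at the bottom and the cover board square on top. With the column standing, flip the toggle back to the lamp side the same way, and do not knock about the jars, the roll of tape or the stamping block.

Things in the scene. Friction and masses are not known exactly. Their poses are not given: they have to be found in the camera images.
- plate: Loading plate of the strapping station, fixed to the bench: grey base 128 x 150 x 12 mm (x, y, z) with a bright steel plate 116 x 138 mm on it whose top is 20 mm above the bench; two dark strap slots cross it along x, and four engraved corner marks show the 70 x 104 mm place of the column at its centre. Origin: centre of its underside; z up, y along its long side.
- plate_top (a point): Centre of the steel plate's upper face, 20 mm above the bench; axes as plate. The column is centred over it, long sides of the cartons along its y.
- control_box: Grey control box, fixed, 100 x 150 x 43 mm (x, y, z); origin: centre of its underside, z up. On its top, in the middle, two upright steel cheek plates (36 mm apart over all along x, up to 92 mm above the bench) with two notches each, and between them the black toggle bat that swings along the box's y. At +y (60 mm from the middle) a round pilot lamp (the lamp side), at -y (60 mm) an upright steel plate with a hole, the lockout hasp (the hasp side).
- toggle_swing (a joint): Swing of the toggle bat, rad, about an axis along the control box's x that passes 48 mm above the box's underside at its middle (x = y = 0 in its frame). -0.4 = stop, leaning to the lamp side (+y); 0 = upright; +0.4 = stop, leaning to the hasp side (-y). Unless the bat is pulled out, its cross pin is held in its notch by a solid tooth and the swing stays beyond about 0.28 rad on its side. Little friction (0.04 N m).
- toggle_pull (a joint): How far the bat is pulled outward along its own length, m: 0 = snapped home in a notch, 0.014 = fully out. It must be out about 8 mm to pass the tooth (10 mm or more is safe). A spring pulls it in: 6 N when home, 10 N when fully out; let go over a notch it snaps home by itself, let go over the tooth it stays out and unlocked.
- bat_grip (a point): Centre of the bat's black grip, a flat block 12 mm thick (along x) x 20 mm wide (y) x 38 mm long (z); moves with the bat. z points outward along the bat, away from the pivot, which lies 79 mm behind this point when the bat is home; x is along the swing axis. Pinch it across its 12 mm from above: nothing stands within 40 mm on either side of it.
- carton_a: Closed cardboard carton, 66 x 100 x 36 mm (x, y, z), about 0.2 to 0.36 kg, paper tape along its top and down its ends, paper label on one long side; carton_a to carton_d are alike. Origin: centre of its underside, z up, y along its length. Take it across its 66 mm from above. Either large face may be up in the column. May be absent.
- carton_b: Closed cardboard carton, 66 x 100 x 36 mm (x, y, z), about 0.2 to 0.36 kg, paper tape along its top and down its ends, paper label on one long side; carton_a to carton_d are alike. Origin: centre of its underside, z up, y along its length. Take it across its 66 mm from above. Either large face may be up in the column. May be absent.
- carton_c: Closed cardboard carton, 66 x 100 x 36 mm (x, y, z), about 0.2 to 0.36 kg, paper tape along its top and down its ends, paper label on one long side; carton_a to carton_d are alike. Origin: centre of its underside, z up, y along its length. Take it across its 66 mm from above. Either large face may be up in the column. May be absent.
- carton_d: Closed cardboard carton, 66 x 100 x 36 mm (x, y, z), about 0.2 to 0.36 kg, paper tape along its top and down its ends, paper label on one long side; carton_a to carton_d are alike. Origin: centre of its underside, z up, y along its length. Take it across its 66 mm from above. Either large face may be up in the column. May be absent.
- base_carton: The thick carton: closed cardboard carton 66 x 100 x 52 mm (x, y, z), about 0.35 to 0.6 kg, made like the others but 52 mm thick instead of 36 mm. Goes at the bottom of the column, the right way up as it stands. Origin: centre of its underside, z up, y along its length. Take it across its 66 mm from above.
- cover_board: Plywood cover board 66 x 100 x 10 mm (x, y, z) with a wooden bar handle 14 x 50 x 28 mm (x, y, z) standing on its middle, 38 mm high over all, 0.1 to 0.2 kg. Origin: centre of its underside, z up. Take it by the handle across its 14 mm. Behind it on its right, fixed at about x = 0.65, y = -0.40, stands a small wooden painting stand with a 100 mm square head 165 mm above the bench: keep clear of it.
- jar_a: Bystander: screw-lid jar, 48 mm across, 78 mm tall; origin at the centre of its foot.
- jar_b: Bystander: screw-lid jar, 54 mm across, 68 mm tall; origin at the centre of its foot.
- tape: Bystander: roll of masking tape lying flat, 98 mm across, 25 mm high; origin at the centre of its underside.
- stamp: Bystander: wooden stamping block with a turned knob, 62 x 62 x 64 mm; origin at the centre of its underside.
There are look-alikes about, which are no part of the job. Leave any turquoise look-alike of the plate alone.

How it is judged:
On the way, in this order (a step that is already met when the one before it is completed fails the run):
1. the toggle has been flipped to the hasp side and is snapped home (value of joint toggle_swing above 0.27 rad and value of joint toggle_pull below 0.003 m), for 0.2 s.
2. with the toggle home at the hasp side, every carton lies in one square column on the plate, the thick one lowest and the cover board on top (all of step 1 and horizontal distance between each of base_carton, carton_a, carton_b, carton_c, carton_d, cover_board and plate_top below 0.008 m and angle between the y axis of each of base_carton, carton_a, carton_b, carton_c, carton_d, cover_board and the y axis of plate, either way round below 0.09 rad and angle between each of base_carton, cover_board's own z axis and vertical below 0.06 rad and linear speed of each of base_carton, carton_a, carton_b, carton_c, carton_d, cover_board below 0.03 m/s and z of each of base_carton, carton_a, carton_b, carton_c, carton_d in the frame of cover_board below 0.005 m and angle between the z axis of each of carton_a, carton_b, carton_c, carton_d and the z axis of plate, either way round below 0.06 rad and z of each of carton_a, carton_b, carton_c, carton_d in the frame of base_carton above 0.03 m), for 0.3 s.
3. the toggle has been flipped back to the lamp side and is snapped home (value of joint toggle_swing below -0.27 rad and value of joint toggle_pull below 0.003 m), for 0.2 s.
At the end, for the whole second after the job is handed in: Toggle at the lamp side (swing below -0.27 rad), home (out under 3 mm); thick carton lowest, other cartons present above it, cover board topmost, released, at rest, flat (0.06 rad), within 8 mm of plate_top sideways and 0.09 rad of the plate's length (all of step 3 and horizontal distance between each of base_carton, carton_a, carton_b, carton_c, carton_d, cover_board and plate_top below 0.008 m and angle between the y axis of each of base_carton, carton_a, carton_b, carton_c, carton_d, cover_board and the y axis of plate, either way round below 0.09 rad and angle between each of base_carton, cover_board's own z axis and vertical below 0.06 rad and linear speed of each of base_carton, carton_a, carton_b, carton_c, carton_d, cover_board below 0.03 m/s and z of each of base_carton, carton_a, carton_b, carton_c, carton_d in the frame of cover_board below 0.005 m and angle between the z axis of each of carton_a, carton_b, carton_c, carton_d and the z axis of plate, either way round below 0.06 rad and z of each of carton_a, carton_b, carton_c, carton_d in the frame of base_carton above 0.03 m and contact force between the fingers and cover_board below 0.1 N); the robot touches nothing.
It fails at once if a jar, the roll of tape or the stamping block is pushed more than 40 mm from its place or tipped over (distance of any of jar_a, jar_b, tape, stamp from where it was at the start of the episode above 0.04 m or angle between any of jar_a, jar_b, tape, stamp's own z axis and vertical above 0.6 rad).
Of carton_a, carton_b, carton_c, carton_d only 2 to 3 are there at a start; the rules pass over those that are not, and their reading is None.
At some moment in a run one of base_carton may be knocked a few centimetres aside while the robot is not near it.
Once in a run the grip may slacken for a moment while it holds something.
It also fails if it takes over 210 s, if anything falls off the work surface, if the arm or the gripper's body presses on something with over 40 N, if the wrist force passes 120 N, or if a joint passes its speed limit or range.

## Robot

A 6-joint arm with a two-finger parallel gripper is mounted at the origin on a cart in front of the work surface, level with it; the furniture and walls round the work are solid. World frame = base frame: x ahead of the robot, y to its left, z up, the work surface at z = 0. Lengths are in m, angles in rad, forces in N, time in s.
With the tool pointing down it reaches from about 0.35 to 0.85 m from the base axis. Payload 8.1 kg.
Tool frame: the origin (TCP) lies on the centre line of the jaws, within the pads' length; the fingertips stand 11 mm ahead of it and the grasp point (between the pads) lies 8 mm behind it (tip_reach is the z of the fingertips in the tool frame, in m); z points along the fingers, y is the direction in which the jaws open and shut (so a half turn about z gives the same grasp; the last joint's range is limited). The gripper opens to 93 mm and grips with 3 to 60 N. Pads are 15 mm wide; open, the fingers measure 128 mm over their backs; the gripper's body (75 mm by 188 mm) begins 65 mm behind the grasp point.
Start: joints at [1.229, 0.13, 1.488, -0, 1.523, -0.085], TCP at [0.152, 0.58, 0.23] pointing down, gripper open.
Joint ranges: [-2.96, 2.96], [-0.89, 2.26], [0.02, 2.5], [-1.34, 4.48], [0, 2.73], [-2.66, 2.66]. Speed limits (rad/s): [2.39, 2.39, 2.79, 3.14, 3.14, 3.14].

## Interface

Orientations are given as a rotation vector (axis times angle).
In Python, from plant import read_state, read_camera, camera_params, close_job, silhouettes, tip_of, tip_reach gives the robot as it stands.
- The arm moves only by the shell command python3 -m creep 'ROWS' [FORCE]. ROWS is JSON, a list of rows, each a list of 5 numbers: the shift along the tool's x, y, z in m, then the turn about the tool's z in rad, then the closure in counts, from 0 (fully open) to 255 (shut). In form: [[dx, dy, dz, twist, gripper], ...]. A call has 1 to 12 rows; each row shifts and turns the commanded pose from where the row before left it, along the tool's axes as they then stand; what a row does not reach is not made up. A row lasts 1/12 s, in which the tool goes at most 41.7 mm and 7.16 degrees, less where a joint would pass 70% of its speed; a pose out of reach is approached as far as the arm can. A call is refused whole if a number of a shift passes 0.0417 or a number of a turn 0.125, either way. A call with a gripper value outside its range is refused whole. The fingers move at their own pace and stop on an object; FORCE is the grip in N (left out, the last holds). Time passes only in rows, so rows that do not move let the fingers close. It gives the time, the measured TCP pose, the force and the opening at its end, in the units of the state.
- read_state(): the state, without advancing time (a new reading comes with each control period).
- read_camera(name): name is "scene" or "top" or "wrist"; returns the picture (384x512x3 uint8, red, green, blue); there is no depth.
- camera_params(name): a dict with "fov_y" (degrees; the focal length in pixels is half the picture's height over the tangent of half this angle, whatever the lens; pixels are square), "cx", "cy" (the principal point, pixels), "position" and "rotation" of the camera in the world. Camera axes: x right, y down, z forward; pixel columns grow to the right and rows downward; lengths in m; the calibration is good to about 2 mm. A picture is of the moment at which its call begins: read the wrist's pose just before it. camera_params takes no time and is no camera call; for the wrist camera it gives the pose at the moment of the call.
- close_job(): hands the job in, once; it reports no verdict.
Trained networks look in the newest picture that a camera, given by its name, has taken for a name from the list of things; names that differ only in an ending like _2 or _b are one class to them, and where a whole thing is asked for, a point or a joint stands for the part that bears it (a point fixed in the world has none). Each returns a list of dicts, best first, with "confidence" (0 to 1); they miss things now and then, are a little off and sometimes report something else, mostly with a low value. They report only what shows in the picture. A call takes as long as a camera call. They do not tell look-alikes from the thing itself.
- silhouettes(camera, query): "region" (384x512 bool, what is visible of it) and "pixel" ([column, row] in pixels, amid what is visible of it).
- tip_of(camera, query): "pixel" ([column, row] in pixels: a listed point, or the origin of a listed thing).
The state is a dict: "t": time; "q": joint angles; "dq": joint speeds; "joint_torque": joint torques, N m; "tool_pos": TCP position; "orientation": TCP orientation; "force": force on the tool from outside, world axes, zero at the start; "wrist_torque": the same for the moment, N m; "opening": finger opening in m.
Only numpy, scipy, OpenCV 4.12 (cv2) and the standard library are available. Lean on these libraries where they do the work, as an engineer would, in place of code of your own. Each camera call takes 0.05 s, during which the arm holds its last target.

## Working session

There is one attempt and no reset: what is moved stays moved. The work goes in short steps, Python scripts to look and compute and a shell command to move; the robot and the scene stay as the last step left them, time stands still between calls to the robot, and variables do not carry over. Pictures are saved under pics/ and viewed, and the job is handed in when it is done.

```bash
ls; mkdir -p pics; python3 - <<'E'
from plant import *
import cv2
print(read_state())
for n in ("scene","top","wrist"):
    im=read_camera(n); cv2.imwrite(f"pics/{n}0.png",im[:,:,::-1]); print(n,camera_params(n))
E
```

```text
pics
{'t': 0.0, 'q': array([ 1.22856525e+00,  1.31134243e-01,  1.48930978e+00, -7.24908017e-06,
        1.52302141e+00, -8.54158967e-02]), 'dq': array([-0.00077014, -0.00149445, -0.00047708,  0.00184138, -0.00108423,
        0.00126037]), 'joint_torque': array([-8.42524787e-04, -5.59874046e+01, -4.91731811e+01,  7.64328288e-02,
        3.65596369e-02, -1.19225929e-04]), 'tool_pos': array([0.15219848, 0.57978427, 0.22858678]), 'orientation': array([-4.02245959e-01, -3.11533979e+00,  2.87681649e-03]), 'force': array([-0.57414837, -0.68473382,  0.67280074]), 'wrist_torque': array([0.04523865, 0.0150468 , 0.04148705]), 'opening': 0.09297955909764978}
scene {'fov_y': 49.77735579359373, 'cx': 258.04891397202397, 'cy': 188.7392544403931, 'position': array([-0.52260353, -0.71310888,  0.72461675]), 'rotation': array([-1.78581363,  1.06588948, -0.65225603])}
top {'fov_y': 56.719959833211206, 'cx': 250.57686344528207, 'cy': 196.8204568757627, 'position': array([ 0.43899185, -0.0727895 ,  1.58143697]), 'rotation': array([-2.18274588,  2.12678721, -0.13052322])}
wrist {'fov_y': 60.6372145975578, 'cx': 258.7319856933452, 'cy': 189.4419705417058, 'position': array([0.07077836, 0.6006317 , 0.38528396]), 'rotation': array([2.28580003, 1.76467722, 0.26927267])}
```

View pics/top0.png

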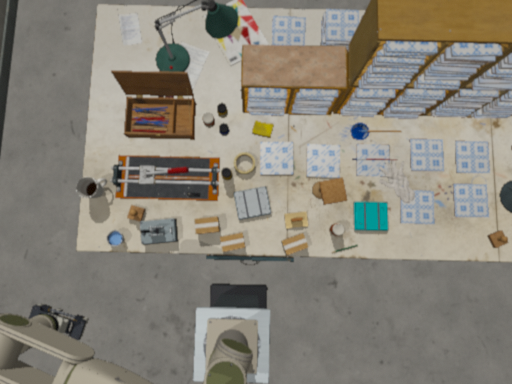

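View pics/scene0.png

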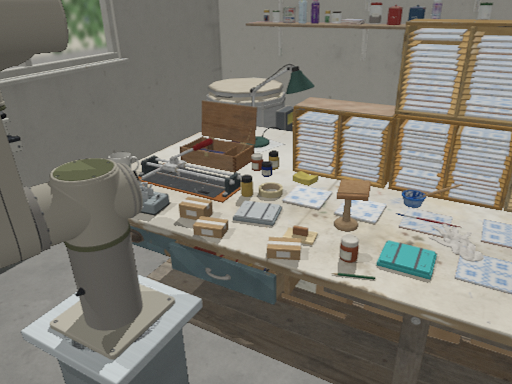

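View pics/wrist0.png

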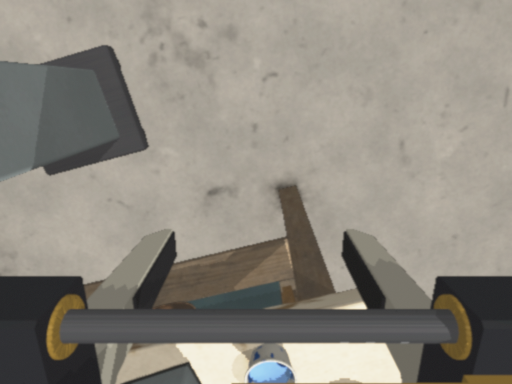

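The top view shows the grey control box near (158,231), three cartons at (207,224), (233,242) and (296,242), the grey plate at (253,203), and the cover board at (295,220). A turquoise decoy sits at (371,216). I'll enlarge this and run the detectors.

```bash
cat > h.py <<'E'
from plant import *
import numpy as np, cv2
from scipy.spatial.transform import Rotation as R
def K(c):
    f=192/np.tan(np.radians(c["fov_y"]/2)); return f
def ray(c,px):
    f=K(c); d=np.array([(px[0]-c["cx"])/f,(px[1]-c["cy"])/f,1.0]); return R.from_rotvec(c["rotation"]).apply(d)
def at_z(c,px,z):
    d=ray(c,px); p=c["position"]; return p+d*(z-p[2])/d[2]
def proj(c,P):
    P=np.atleast_2d(P); v=R.from_rotvec(c["rotation"]).inv().apply(P-c["position"]); f=K(c)
    return np.c_[f*v[:,0]/v[:,2]+c["cx"],f*v[:,1]/v[:,2]+c["cy"]]
def crop(im,x0,y0,x1,y1,s,name):
    cv2.imwrite("pics/"+name,cv2.resize(im[y0:y1,x0:x1,::-1],None,fx=s,fy=s,interpolation=cv2.INTER_CUBIC))
E
python3 - <<'E'
from h import *
im=read_camera("top"); crop(im,100,140,400,270,2.6,"top_c.png"); c=camera_params("top")
H=dict(plate=.02,control_box=.043,carton_a=.036,base_carton=.052,cover_board=.01,jar_a=.078,tape=.025,stamp=.03)
for n,z in H.items():
    for s in silhouettes("top",n):
        m=s["region"].astype(np.uint8); r=cv2.minAreaRect(cv2.findNonZero(m))
        print(n,round(s["confidence"],2),np.round(s["pixel"]),m.sum(),np.round(at_z(c,s["pixel"],z)[:2],3),np.round(r[1]),round(r[2]))
E
```

```text
plate 0.59 [256. 204.] 941 [ 0.602 -0.087] [28. 34.] 80
plate 0.56 [368. 215.] 1038 [ 0.566 -0.58 ] [30. 35.] 90
plate 0.35 [292. 245.] 358 [ 0.43  -0.251] [15. 24.] 72
control_box 0.93 [159. 233.] 886 [0.466 0.326] [24. 37.] 85
carton_a 0.93 [295. 246.] 366 [ 0.423 -0.261] [16. 24.] 70
carton_a 0.77 [232. 240.] 368 [0.444 0.012] [16. 24.] 80
base_carton 0.77 [206. 225.] 378 [0.504 0.126] [16. 24.] 84
cover_board 0.87 [295. 220.] 328 [ 0.539 -0.261] [15. 23.] 84
jar_a 0.74 [210. 224.] 380 [0.506 0.103] [16. 24.] 84
jar_a 0.73 [336. 227.] 164 [ 0.509 -0.425] [13. 15.] 63
jar_a 0.7 [223. 176.] 109 [0.716 0.058] [12. 10.] 63
tape 0.64 [250. 160.] 158 [ 0.799 -0.056] [21. 21.] 90
stamp 0.75 [132. 214.] 198 [0.545 0.451] [15. 14.] 18
stamp 0.5 [337. 228.] 117 [ 0.507 -0.441] [10. 12.] 90
```

View pics/top_c.png

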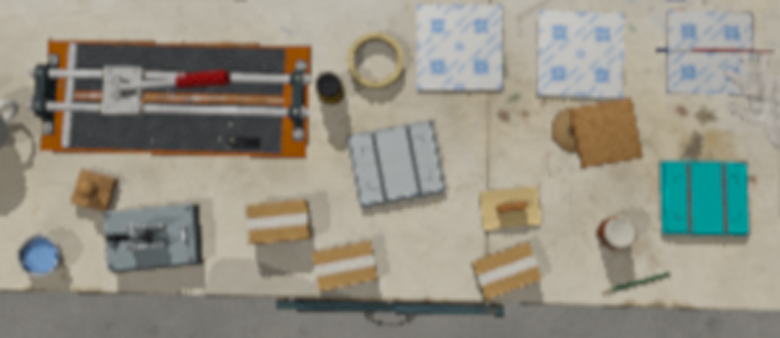

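```bash
python3 - <<'E'
from h import *
s=read_state(); print(R.from_rotvec(s["orientation"]).as_matrix().round(3)); 
c=camera_params("wrist");print((R.from_rotvec(s["orientation"]).inv()*R.from_rotvec(c["rotation"])).as_matrix().round(3), R.from_rotvec(s["orientation"]).inv().apply(c["position"]-s["tool_pos"]))
im=read_camera("scene"); crop(im,110,130,430,290,2.5,"sc_c.png")
E
```

```text
[[-0.967  0.254  0.   ]
 [ 0.254  0.967  0.   ]
 [-0.     0.    -1.   ]]
[[ 0.001 -0.954 -0.3  ]
 [ 1.     0.001  0.   ]
 [-0.    -0.3    0.954]] [ 0.0840485  -0.00089728 -0.15639357]
```

View pics/sc_c.png

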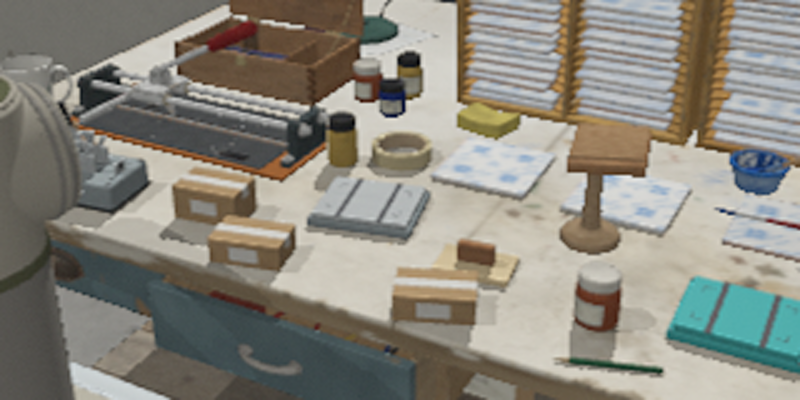

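```bash
python3 -m creep '[[-0.032,-0.0135,-0.004,0,0],[-0.032,-0.0135,-0.004,0,0],[-0.032,-0.0135,-0.004,0,0],[-0.032,-0.0135,-0.004,0,0],[-0.032,-0.0135,-0.004,0,0],[-0.032,-0.0135,-0.004,0,0],[-0.032,-0.0135,-0.004,0,0],[-0.032,-0.0135,-0.004,0,0],[-0.032,-0.0135,-0.004,0,0],[-0.032,-0.0135,-0.004,0,0],[-0.032,-0.0135,-0.004,0,0],[-0.032,-0.0135,-0.004,0,0]]'
python3 - <<'E'
from h import *
print(read_state()["q"].round(3))
im=read_camera("wrist");cv2.imwrite("pics/w1.png",im[:,:,::-1])
im=read_camera("top"); crop(im,100,140,400,270,2.6,"top_1.png")
E
```

```text
t: 1.65
tool_pos: [0.4838, 0.3249, 0.278]
orientation: [0.402, 3.115, 0.001]
force: [0.3, 0.9, 0.2]
opening: 0.0933
[ 0.503  0.068  1.467  0.     1.606 -0.811]
```

View pics/w1.png

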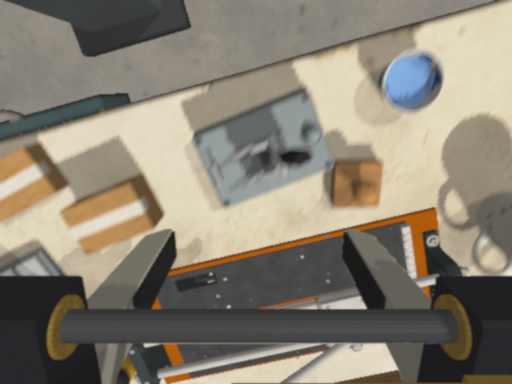

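```bash
python3 - <<'E'
from h import *
im=read_camera("wrist");c=camera_params("wrist"); crop(im,170,70,360,220,4,"w1c.png")
for s in silhouettes("wrist","control_box"): 
    m=s["region"].astype(np.uint8); r=cv2.minAreaRect(cv2.findNonZero(m)); print(s["confidence"],s["pixel"],r)
for n in ("bat_grip","control_box","toggle_swing"):
    for s in tip_of("wrist",n): print(n,s["confidence"],s["pixel"],at_z(c,s["pixel"],.12))
E
```

```text
0.94 [266.0, 143.1] ((266.71026611328125, 143.75009155273438), (87.32024383544922, 129.1964111328125), 66.64443969726562)
bat_grip 0.71 [298.4, 149.6] [0.46939639 0.36733564 0.12      ]
control_box 0.96 [265.8, 140.2] [0.45248903 0.33916652 0.12      ]Traceback (most recent call last):
  File "<stdin>", line 6, in <module>
ValueError: it knows: base_carton, bat_grip, carton, control_box, cover_board, jar, plate, plate_top, stamp, tape
```

View pics/w1c.png

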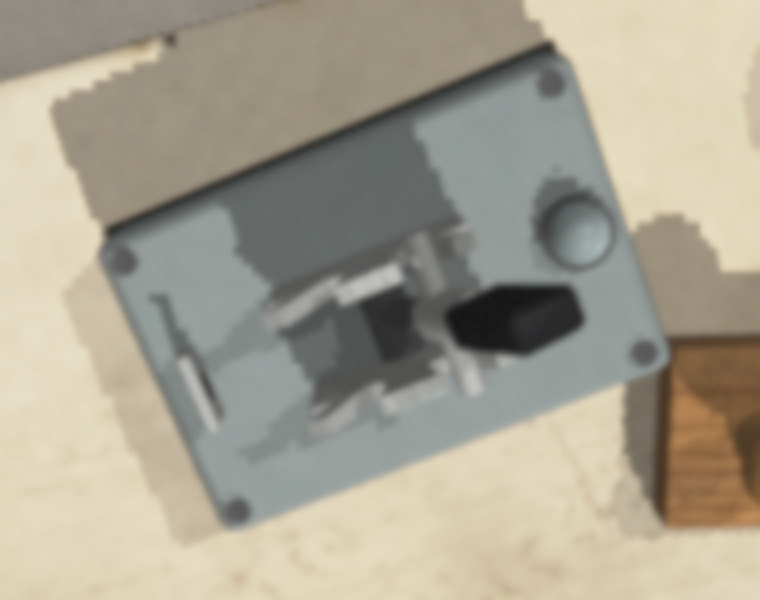

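```bash
python3 - <<'E'
from h import *
c=camera_params("wrist")
P=np.array([[105,238],[566,52],[672,352],[232,532]])/4+[170,70]
W=np.array([at_z(c,p,.043) for p in P]);print(W.round(4))
ctr=W.mean(0); 
yv=(W[1]-W[0])+(W[2]-W[3]); print(ctr.round(4), np.degrees(np.arctan2(yv[1],yv[0])), np.linalg.norm(W[1]-W[0]),np.linalg.norm(W[2]-W[3]),np.linalg.norm(W[3]-W[0]),np.linalg.norm(W[2]-W[1]))
th=np.arctan2(yv[1],yv[0]); y=np.array([np.cos(th),np.sin(th),0]); x=np.array([y[1],-y[0],0])
o=np.array([ctr[0],ctr[1],0])
def pt(sw,r): return o+[0,0,.048]+r*(np.cos(sw)*np.array([0,0,1])-np.sin(sw)*y)
for nm,pp in (("grip",pt(-.4,.079)),("gript",pt(-.4,.098)),("lamp",o+.06*y+[0,0,.05]),("hasp",o-.06*y+[0,0,.07]),("pivot",pt(0,0))):
    px=proj(c,pp)[0]; print(nm,pp.round(4),(px).round(1),((px-[170,70])*4).round())
E
```

```text
[[0.4287 0.2636 0.043 ]
 [0.412  0.406  0.043 ]
 [0.5048 0.4192 0.043 ]
 [0.5267 0.2741 0.043 ]]
[0.468  0.3407 0.043 ] 97.65568616966313 0.14335653760458053 0.14677507437193063 0.09849197659141176 0.09373589605771578
grip [0.4639 0.3712 0.1208] [299.6 146.8] [519. 307.]
gript [0.4629 0.3785 0.1383] [309.6 147.1] [558. 309.]
lamp [0.46   0.4002 0.05  ] [316.1 126.6] [584. 226.]
hasp [0.476  0.2812 0.07  ] [219.5 169. ] [198. 396.]
pivot [0.468  0.3407 0.048 ] [267.9 145.8] [391. 303.]
```

```bash
python3 -m creep '[[0,0,0,0.118,0],[0,0,0,0.118,0],[0,0,0,0.118,0],[0,0,0,0.118,0],[0,0,0,0.118,0],[0,0,0,0.118,0],[0,0,0,0.118,60],[0,0,0,0.118,60],[0,0,0,0.118,60],[0,0,0,0.118,60],[0.024,-0.007,0,0,60],[0.024,-0.007,0,0,60]]' 30
python3 - <<'E'
from h import *
print(read_state()["q"].round(3))
im=read_camera("wrist");c=camera_params("wrist");cv2.imwrite("pics/w2.png",im[:,:,::-1])
for s in tip_of("wrist","bat_grip"): print(s["confidence"],s["pixel"],at_z(c,s["pixel"],.1208))
s=read_state();M=R.from_rotvec(s["orientation"]).as_matrix();print(M.round(3))
print("tip line proj",proj(c,[0.4639,.3712,.1208]),proj(c,[0.4629,0.3785,.1383]), proj(c,s["tool_pos"]+M[:,2]*.115))
E
```

```text
t: 2.95
tool_pos: [0.4613, 0.3727, 0.2776]
orientation: [-2.069, -2.364, 0.0]
force: [0.4, 0.7, 0.1]
opening: 0.0712
[0.593 0.096 1.438 0.    1.607 0.46 ]
0.63 [264.7, 181.3] [0.46495058 0.37147647 0.1208    ]
[[-0.138  0.99  -0.001]
 [ 0.99   0.138  0.001]
 [ 0.001 -0.001 -1.   ]]
tip line proj [[263.61209672 181.42548662]] [[263.91139032 178.9627118 ]] [[259.77576332 189.11403103]]
```

View pics/w2.png

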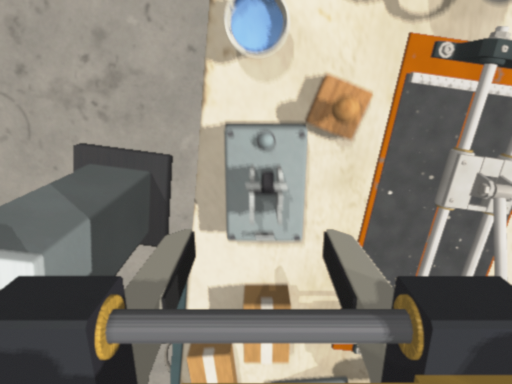

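```bash
python3 -m creep '[[-0.0018,0.003,0.02,0,128],[0,0,0.03,0,128],[0,0,0.03,0,128],[0,0,0.02,0,128],[0,0,0,0,128]]' 30
python3 - <<'E'
from h import *
im=read_camera("wrist");c=camera_params("wrist");cv2.imwrite("pics/w3.png",im[:,:,::-1])
for s in tip_of("wrist","bat_grip"): print(s["confidence"],s["pixel"],at_z(c,s["pixel"],.1208))
E
```

```text
t: 3.47
tool_pos: [0.4619, 0.3691, 0.1717]
orientation: [-2.064, -2.365, 0.014]
force: [-0.1, 0.5, -0.1]
opening: 0.0467
0.92 [272.6, 224.3] [0.4731658  0.36264214 0.1208    ]
```

View pics/w3.png

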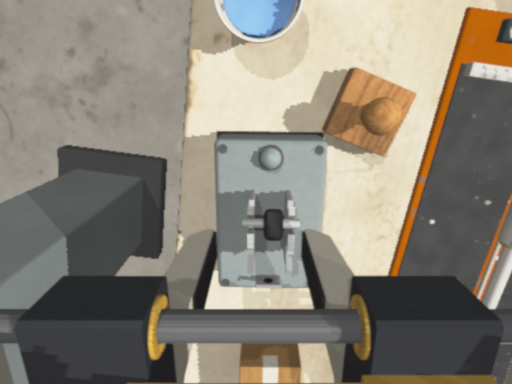

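```bash
python3 - <<'E'
from h import *
for k in range(2):
    c=camera_params("wrist");im=read_camera("wrist");print(c["position"],c["rotation"],read_state()["tool_pos"])
    t=[s["pixel"] for s in tip_of("wrist","bat_grip")]; b=[s["pixel"] for s in tip_of("wrist","control_box")]
    for p in t: print("bat",p,at_z(c,p,.1208))
    for p in b: print("box",p,at_z(c,p,.043),at_z(c,p,0))
cv2.imwrite("pics/w4.png",cv2.resize(im[120:300,180:350,::-1],None,fx=4.0,fy=4.0,interpolation=2)[:600])
E
```

```text
[0.45305105 0.45299941 0.33374559] [2.83061874 0.19298168 0.02791081] [0.46557312 0.37107669 0.17907677]
bat [267.5, 222.3] [0.4712571  0.36344478 0.1208    ]
box [266.6, 202.0] [0.4741084  0.35104514 0.043     ] [0.47722269 0.33596655 0.        ]
box [357.4, 119.8] [0.54153922 0.43689237 0.043     ] [0.55462623 0.43451021 0.        ]
[0.45437613 0.45338325 0.33686219] [2.83345175 0.19104369 0.03464227] [0.46656155 0.37133309 0.18022348]
bat [264.9, 220.8] [0.4717722  0.36414896 0.1208    ]
box [260.4, 201.0] [0.47096293 0.35151643 0.043     ] [0.47339003 0.33661056 0.        ]
```

View pics/w4.png

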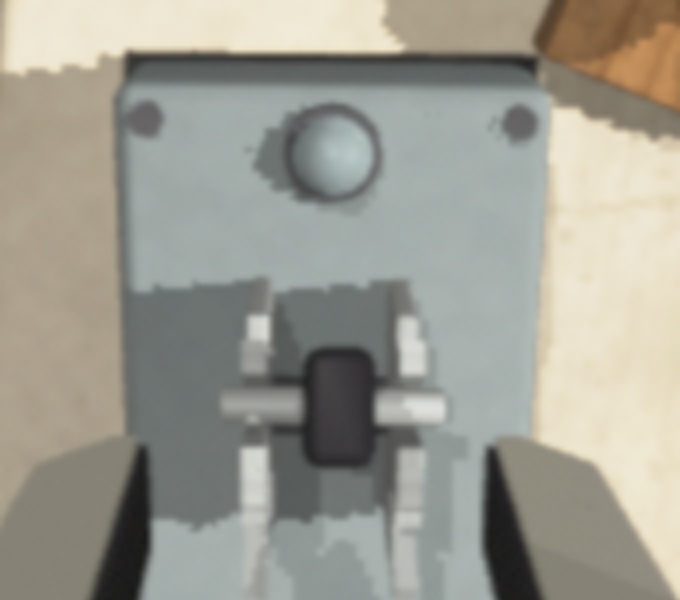

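```bash
python3 -m creep '[[0,0,0,0,128],[0,0,0,0,128]]' 30
cat > bat.py <<'E'
from h import *
c=camera_params("wrist");im=read_camera("wrist");s=read_state();print(s["tool_pos"],camera_params("wrist")["position"]-c["position"])
t=[(a["confidence"],a["pixel"]) for a in tip_of("wrist","bat_grip")]
M=R.from_rotvec(s["orientation"])
for cf,p in t:
    w=at_z(c,p,.1208); print(cf,p,w,"tool",M.inv().apply(w-s["tool_pos"]))
cv2.imwrite("pics/b%d.png"%(s["t"]*100),cv2.resize(im[120:300,180:350,::-1],None,fx=3.3,fy=3.3,interpolation=2)); print("b%d"%(s["t"]*100))
E
python3 bat.py
```

```text
t: 4.03
tool_pos: [0.4658, 0.3706, 0.1783]
orientation: [2.068, 2.365, 0.001]
force: [0.3, -0.9, -0.3]
opening: 0.0462
[0.46573313 0.37050017 0.17805671] [-5.40912609e-05 -4.33437487e-05 -2.59947042e-04]
0.68 [262.3, 220.1] [0.46892639 0.36434622 0.1208    ] tool [-0.00653957  0.00231274  0.0572563 ]
b408
```

View pics/b408.png

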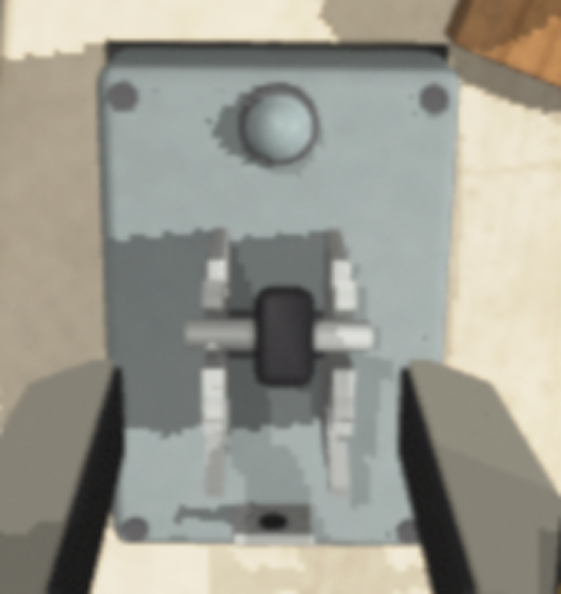

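```bash
python3 - <<'E'
from h import *
c=camera_params("wrist")
# lamp, corners, bat end
print("box corners/lamp/hasp at known heights")
for n,p,z in (("lampbase",(263.0,158.0),.05),("batend",(262.5,221),.138)):print(n,at_z(c,p,z))
print(c["cx"])
E
```

```text
box corners/lamp/hasp at known heights
lampbase [0.46602485 0.39366504 0.05      ]
batend [0.46771458 0.37088753 0.138     ]
258.7319856933452
```

```bash
cat bat.py >/dev/null; python3 - <<'E'
from h import *
c=camera_params("wrist")
P=np.array([[99,63],[459,65],[444,545],[117,543]])/3.3+[180,120]
W=np.array([at_z(c,p,.043) for p in P]);ctr=W.mean(0);yv=W[0]+W[1]-W[2]-W[3]
th=np.arctan2(yv[1],yv[0]);print(W.round(4),ctr.round(4),np.degrees(th),np.linalg.norm(yv)/2,np.linalg.norm(W[0]-W[1]),np.linalg.norm(W[2]-W[3]))
y=np.array([np.cos(th),np.sin(th),0]);o=np.array([ctr[0],ctr[1],0]); 
f=lambda p:((p-[180,120])*3.3).round()
for sw in(-.3,-.35,-.4):
    for r in(.079,.098):
        p=o+[0,0,.048]+r*np.array([-np.sin(sw)*y[0],-np.sin(sw)*y[1],np.cos(sw)]); print(sw,r,p.round(4),f(proj(c,p)))
print(f(proj(c,o+.06*y+[0,0,.048])))
E
```

```text
[[0.4174 0.4028 0.043 ]
 [0.5134 0.4153 0.043 ]
 [0.5369 0.2681 0.043 ]
 [0.4363 0.2553 0.043 ]] [0.476  0.3354 0.043 ] 98.19745599962005 0.1488620721782628 0.09681903135154214 0.10139467650543246
-0.3 0.079 [0.4727 0.3585 0.1235] [[286. 363.]]
-0.3 0.098 [0.4719 0.364  0.1416] [[289. 376.]]
-0.35 0.079 [0.4721 0.3622 0.1222] [[286. 344.]]
-0.35 0.098 [0.4712 0.3686 0.1401] [[288. 350.]]
-0.4 0.079 [0.4716 0.3658 0.1208] [[286. 326.]]
-0.4 0.098 [0.4705 0.3731 0.1383] [[288. 325.]]
[[280. 121.]]
```

```bash
python3 -m creep '[[-0.007,0.005,0.015,0,128],[0,0,0.025,0,128],[0,0,0.02,0,128],[0,0,0.005,0,128],[0,0,0,0,128],[0,0,0,0,128]]' 30
python3 -m creep '[[0,0,0,0,180],[0,0,0,0,240],[0,0,0,0,240],[0,0,0,0,240]]' 30
```

```text
t: 4.63
tool_pos: [0.4716, 0.3643, 0.1132]
orientation: [-2.068, -2.365, -0.0]
force: [0.0, 0.4, -0.4]
opening: 0.0465
t: 4.97
tool_pos: [0.472, 0.3645, 0.1137]
orientation: [2.067, 2.365, 0.002]
force: [-0.0, -0.7, 1.1]
opening: 0.0238
```

```bash
python3 -m creep '[[0,0,0,0,240],[0,0,0,0,240],[0,0,0,0,240]]' 30
```

```text
t: 5.22
tool_pos: [0.4713, 0.3644, 0.113]
orientation: [-2.067, -2.365, -0.0]
force: [-2.3, 0.4, 2.9]
opening: 0.012
```

```bash
python3 -m creep '[[0,0,0,0,255],[0.0016,0,-0.004,0,255],[0.0016,0,-0.004,0,255],[0.0016,0,-0.004,0,255],[0,0,0,0,255],[0,0,0,0,255]]' 45
python3 bat.py
```

```text
t: 5.72
tool_pos: [0.4705, 0.3686, 0.1239]
orientation: [-2.068, -2.365, 0.002]
force: [3.5, 0.1, -10.4]
opening: 0.0119
[0.47055916 0.36864874 0.1238822 ] [ 1.19599564e-05 -4.68112757e-05 -8.79691761e-05]
0.65 [256.1, 262.1] [0.46991708 0.35985533 0.1208    ] tool [-0.00862688 -0.00180905  0.00308877]
b576
```

```bash
ls -t pics | head -1
```

```text
b576.png
```

```bash
python3 -m creep '[[-0.008,0,-0.003,0,255],[-0.0085,0,-0.0019,0,255],[-0.0085,0,-0.0012,0,255],[-0.0086,0,-0.0004,0,255],[-0.0086,0,0.0004,0,255],[-0.0085,0,0.0012,0,255],[-0.0085,0,0.0019,0,255],[-0.008,0,0.003,0,255],[0,0,0,0,255],[0,0,0,0,255]]' 45
python3 bat.py
```

```text
t: 6.65
tool_pos: [0.479, 0.304, 0.1251]
orientation: [-2.065, -2.363, -0.003]
force: [-1.4, 8.4, -6.4]
opening: 0.0119
[0.4790122  0.30383836 0.12513723] [-1.26580189e-05 -1.00281707e-04 -6.34869230e-05]
0.88 [258.3, 266.2] [0.48000787 0.29225453 0.1208    ] tool [-0.01162523 -0.00056528  0.00430379]
b670
```

```bash
python3 -m creep '[[0.0014,0,0.0035,0,255],[0.0014,0,0.0035,0,255],[0.0012,0,0.003,0,255],[0,0,0,0,255],[0,0,0,0,255]]' 45
python3 -m creep '[[0,0,0,0,200],[0,0,0,0,150],[0,0,0,0,128],[0,0,0,0,128],[0,0,0,0,128]]' 30
python3 bat.py
```

```text
t: 7.17
tool_pos: [0.4801, 0.3049, 0.1205]
orientation: [2.066, 2.363, -0.001]
force: [-18.6, -17.4, 40.1]
opening: 0.0117
t: 7.58
tool_pos: [0.4794, 0.3063, 0.1146]
orientation: [2.068, 2.365, 0.0]
force: [-0.5, 1.3, 0.1]
opening: 0.0406
[0.47931625 0.30628485 0.11451164] [-6.33669654e-05 -1.08061447e-05 -1.36323041e-04]
0.72 [257.9, 263.7] [0.47919189 0.30203937 0.1208    ] tool [-0.00419135 -0.00069066 -0.00628797]
b763
```

```bash
python3 -m creep '[[0,0,-0.03,0,100],[0,0,-0.03,0,60],[0,0,-0.03,0,0],[0,0,-0.03,0,0],[0,0,0,0,0],[0,0,0,0,0]]' 30
python3 - <<'E'
from h import *
c=camera_params("wrist");im=read_camera("wrist");print(read_state()["tool_pos"],camera_params("wrist")["position"]-c["position"])
crop(im,170,130,340,290,3.5,"w5.png")
th=np.radians(98.2);y=np.array([np.cos(th),np.sin(th),0]);o=np.array([.476,.3354,0]);f=lambda p:((p-[170,130])*3.5).round()
for sw in(.28,.4):
  for pull in (0,.014):
    p=o+[0,0,.048]+(.098+pull)*np.array([-np.sin(sw)*y[0],-np.sin(sw)*y[1],np.cos(sw)]); print(sw,pull,f(proj(c,p)))
E
```

```text
t: 8.18
tool_pos: [0.4806, 0.307, 0.2373]
orientation: [2.066, 2.364, 0.007]
force: [0.5, -0.2, -1.4]
opening: 0.0815
[0.4795948  0.30649994 0.23503022] [-0.00050606 -0.00027471 -0.00231073]
0.28 0 [[308. 219.]]
0.28 0.014 [[308. 255.]]
0.4 0 [[308. 259.]]
0.4 0.014 [[309. 301.]]
```

View pics/w5.png

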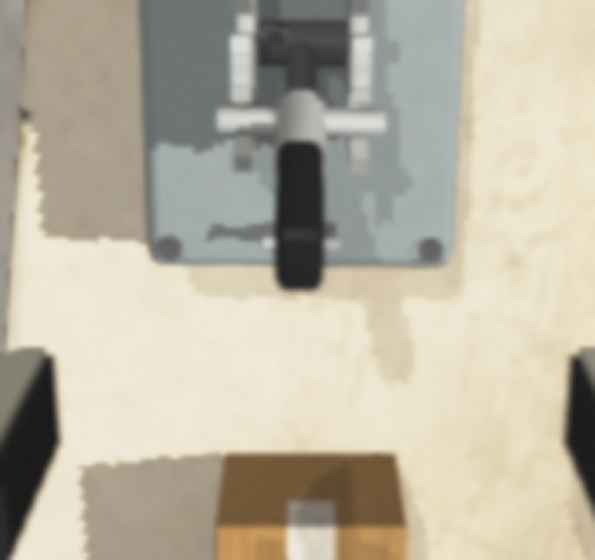

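```bash
python3 - <<'E'
from h import *
c=camera_params("wrist")
th=np.radians(98.2);y=np.array([np.cos(th),np.sin(th),0]);o=np.array([.476,.3354,0]);f=lambda p:((p-[170,130])*3.5).round()
for sw,pull in((.28,0),(.28,.014),(.4,0),(.4,.005)):
  for r in (.06,.098):
    p=o+[0,0,.048]+(r+pull)*np.array([-np.sin(sw)*y[0],-np.sin(sw)*y[1],np.cos(sw)]); print(sw,pull,r,f(proj(c,p)))
E
```

```text
0.28 0 0.06 [[313. 137.]]
0.28 0 0.098 [[314. 220.]]
0.28 0.014 0.06 [[313. 165.]]
0.28 0.014 0.098 [[314. 256.]]
0.4 0 0.06 [[313. 160.]]
0.4 0 0.098 [[314. 260.]]
0.4 0.005 0.06 [[313. 172.]]
0.4 0.005 0.098 [[314. 275.]]
```

```bash
python3 -m creep '[[-0.031,0,-0.018,0,0],[-0.031,0,-0.018,0,0],[-0.031,0,-0.018,0,0],[-0.031,0,-0.018,0,0],[-0.031,0,-0.018,0,0],[-0.031,0,-0.01,0,0],[0,0,0,0,0],[0,0,0,0,0],[0,0,0,0,0],[0,0,0,0,0]]' 30
cat > look.py <<'E'
import sys
from h import *
nm=sys.argv[1]
c=camera_params("wrist");im=read_camera("wrist");s=read_state();print(s["tool_pos"].round(4),s["q"].round(2),(camera_params("wrist")["position"]-c["position"]).round(4))
cv2.imwrite("pics/"+nm+".png",im[:,:,::-1]); 
np.savez(nm+".npz",im=im,**c,tp=s["tool_pos"],to=s["orientation"])
for q in sys.argv[2:]:
    for a in silhouettes("wrist",q):
        m=a["region"].astype(np.uint8); r=cv2.minAreaRect(cv2.findNonZero(m)); print(q,round(a["confidence"],2),a["pixel"],m.sum(),np.round(r[0]),np.round(r[1]),round(r[2],1))
E
python3 look.py w6 carton base_carton plate cover_board
```

```text
t: 9.07
tool_pos: [0.5034, 0.1228, 0.3328]
orientation: [-2.065, -2.365, 0.003]
force: [-0.1, 0.2, -0.4]
opening: 0.0932
[0.5034 0.123  0.333 ] [ 0.14 -0.11  1.54  0.    1.71  0.01] [-0.0001  0.0002  0.0002]
carton 0.91 [204.5, 215.1] 3137 [205. 214.] [69. 48.] 83.4
carton 0.62 [194.4, 364.2] 1724 [191. 364.] [39. 52.] 90.0
base_carton 0.92 [259.1, 147.8] 3747 [262. 150.] [49. 77.] 0.0
base_carton 0.66 [206.4, 211.3] 3343 [205. 214.] [70. 51.] 85.4
plate 0.68 [307.4, 268.9] 6045 [307. 268.] [82. 78.] 88.6
cover_board 0.73 [250.4, 363.2] 1329 [252. 364.] [39. 35.] 90.0
```

View pics/w6.png

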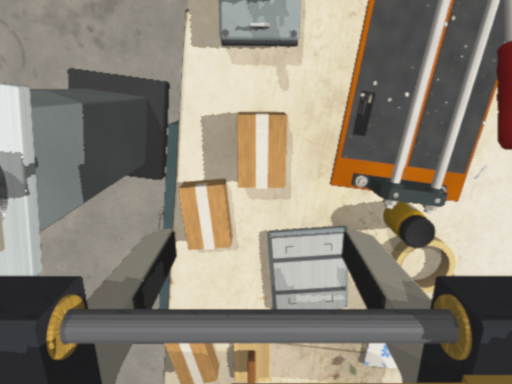

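```bash
cat > fit.py <<'E'
from h import *
from scipy.optimize import minimize
def hullmask(c,x,y,th,dx,dy,h,z0=0):
    co,si=np.cos(th),np.sin(th); P=[]
    for a in(-1,1):
        for b in(-1,1):
            for z in(z0,z0+h): 
                u,v=a*dx/2,b*dy/2; P.append([x+co*u-si*v,y+si*u+co*v,z])
    q=cv2.convexHull(proj(c,np.array(P)).astype(np.float32)); S=4
    m=np.zeros((384*S,512*S),np.uint8); cv2.fillPoly(m,[np.round((q+.5)*S-.5).astype(np.int32)],1)
    return m
def fit(c,region,dx,dy,h,z0=0,th0=0,tag=""):
    S=4; R4=cv2.resize(region.astype(np.uint8),None,fx=S,fy=S,interpolation=0)
    ys,xs=np.nonzero(region); g=at_z(c,(xs.mean(),ys.mean()),z0+h*.8)
    def cost(p):
        m=hullmask(c,p[0],p[1],p[2]/5,dx,dy,h,z0); i=(m&R4).sum(); return 1-i/((m|R4).sum())
    best=None
    for t in (th0-.25,th0,th0+.25):
        r=minimize(cost,[g[0],g[1],t*5],method="Nelder-Mead",options=dict(initial_simplex=[[g[0],g[1],t*5],[g[0]+.01,g[1],t*5],[g[0],g[1]+.01,t*5],[g[0],g[1],t*5+.5]],xatol=1e-4,fatol=1e-4))
        if best is None or r.fun<best.fun: best=r
    print(tag,"x %.4f y %.4f yaw %.3f IoU %.3f"%(best.x[0],best.x[1],best.x[2]/5,1-best.fun)); return best
E
python3 - <<'E'
from fit import *
c=camera_params("wrist");im=read_camera("wrist")
for q in("carton","base_carton"):
    for a in silhouettes("wrist",q):
        if a["pixel"][1]<240:
            for h in(.036,.052): fit(c,a["region"],.066,.1,h,tag=f"{q} {a['pixel']} h{h}")
for a in silhouettes("wrist","plate"): fit(c,a["region"],.128,.15,.02,tag="plate")
E
```

```text
carton [205.4, 214.1] h0.036 x 0.4364 y 0.0087 yaw 0.219 IoU 0.976
carton [205.4, 214.1] h0.052 x 0.4388 y 0.0124 yaw 0.178 IoU 0.877
base_carton [260.0, 147.0] h0.036 x 0.5059 y 0.1209 yaw 0.132 IoU 0.936
base_carton [260.0, 147.0] h0.052 x 0.5057 y 0.1216 yaw 0.130 IoU 0.981
plate x 0.6095 y -0.0739 yaw 0.200 IoU 0.905
```

```bash
python3 -m creep '[[-0.03,0.02,0,0,0],[-0.03,0.03,0,0,0],[-0.03,0.03,0,0,0],[-0.03,0.01,0,0,0],[-0.02,0,0,0,0],[0,0,0,0,0],[0,0,0,0,0],[0,0,0,0,0]]' 30
python3 look.py w7
python3 - <<'E'
from fit import *
c=camera_params("wrist");im=read_camera("wrist")
for q,d in(("plate",(.128,.15,.02)),("cover_board",(.066,.1,.01))):
  for a in silhouettes("wrist",q): print(a["confidence"],a["pixel"]);fit(c,a["region"],*d,tag=q)
for a in tip_of("wrist","plate_top"): print(a["confidence"],a["pixel"],at_z(c,a["pixel"],.02))
E
```

```text
t: 10.18
tool_pos: [0.6106, -0.0033, 0.3347]
orientation: [-2.068, -2.365, -0.001]
force: [0.2, -0.4, 0.3]
opening: 0.0928
[ 0.6106 -0.0029  0.3349] [-0.09  0.14  1.29  0.    1.71 -0.22] [-0.0002  0.0004  0.0002]
0.61 [255.1, 187.6]
plate x 0.6116 y -0.0724 yaw 0.207 IoU 0.950
0.6 [165.7, 373.7]
cover_board x 0.4986 y -0.4737 yaw 0.003 IoU 0.763
0.56 [196.3, 288.0]
cover_board x 0.5421 y -0.2701 yaw 0.141 IoU 0.797
0.64 [254.1, 192.3] [ 0.61287037 -0.07235455  0.02      ]
```

View pics/w7.png

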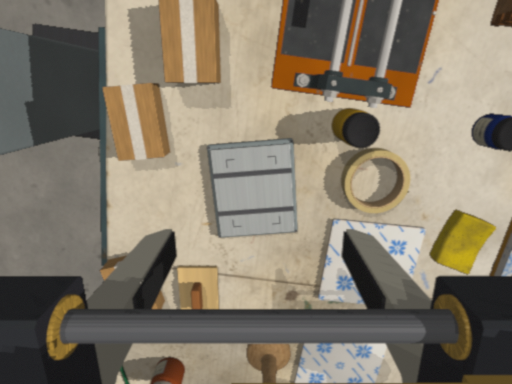

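```bash
python3 - <<'E'
from h import *
d=np.load("w7.npz");im=d["im"]; crop(im,200,130,310,245,5.2,"w7c.png")
E
```

```text
(no output)
```

View pics/w7c.png

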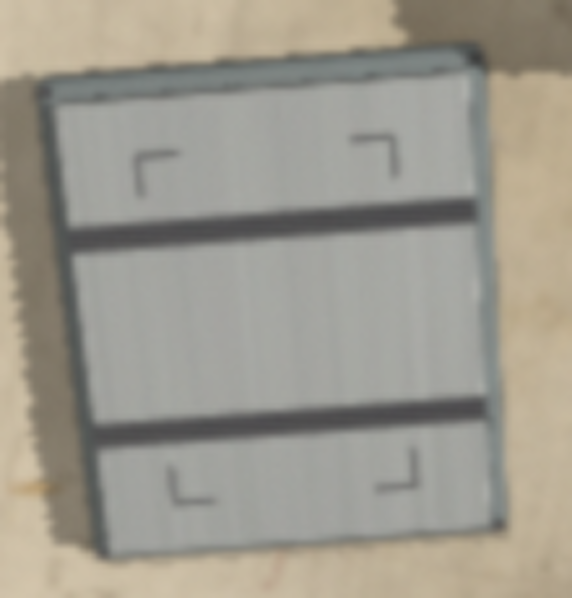

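```bash
cat > quad.py <<'E'
from h import *
def quad(c,P,z):
    """P: image top-left,top-right,bottom-right,bottom-left (top = +y side)"""
    W=np.array([at_z(c,p,z) for p in P]);o=W.mean(0);yv=W[0]+W[1]-W[2]-W[3];xv=W[1]+W[2]-W[0]-W[3]
    print("ctr",o.round(4),"yaw(y) %.4f yaw(x) %.4f"%(np.arctan2(-yv[0],yv[1]),np.arctan2(xv[1],xv[0])),"dims",np.linalg.norm(xv)/2,np.linalg.norm(yv)/2)
E
python3 - <<'E'
from quad import *
d=np.load("w7.npz"); c={k:d[k] for k in("fov_y","cx","cy","position","rotation")}
quad(c,np.array([[137,155],[393,137],[416,487],[174,501]])/5.2-.4+[200,130],.02)
quad(c,np.array([[52,102],[472,70],[496,531],[102,556]])/5.2-.4+[200,130],.02)
E
```

```text
ctr [ 0.6119 -0.0727  0.02  ] yaw(y) 0.2119 yaw(x) 0.2015 dims 0.07232528502360007 0.10623768905636495
ctr [ 0.6119 -0.0723  0.02  ] yaw(y) 0.2071 yaw(x) 0.2074 dims 0.11819151684420204 0.1394485494113962
```

```bash
python3 -m creep '[[0.023,-0.0146,0.01,0,0],[0.023,-0.0146,0.02,0,0],[0.023,-0.0146,0.03,0,0],[0.023,-0.0146,0.03,0,0],[0.023,-0.0146,0.03,0,0],[0.0226,-0.0144,0.03,0,0],[0,0,0.03,0,0],[0,0,0.02,0,0],[0,0,0,0,0],[0,0,0,0,0]]' 30
python3 look.py w8
```

```text
t: 11.27
tool_pos: [0.5048, 0.1212, 0.1341]
orientation: [-2.066, -2.365, 0.002]
force: [-0.1, 0.6, 0.5]
opening: 0.0932
[0.5062 0.1211 0.1358] [ 0.14 -0.02  1.82  0.    1.34  0.  ] [ 0.001  -0.0001  0.0017]
```

View pics/w8.png

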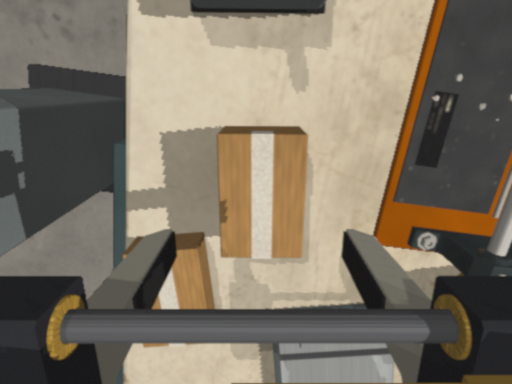

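```bash
python3 -m creep '[[0,0,0.03,0,0],[0,0,0.03,0,0],[0,0,0.03,0,0],[0,0,0.02,0,0],[0,0,0,0,0],[0,0,0,0,60],[0,0,0,0,120],[0,0,0,0,120],[0,0,0,0,120],[0,0,0,0,120]]' 40
python3 look.py w9
```

```text
t: 12.15
tool_pos: [0.5071, 0.121, 0.0265]
orientation: [2.067, 2.364, 0.003]
force: [1.7, 0.9, 5.4]
opening: 0.066
[0.5071 0.121  0.0265] [ 0.14  0.12  1.89 -0.    1.13  0.  ] [0. 0. 0.]
```

```bash
python3 -m creep '[[0,0,-0.015,-0.036,120],[0,0,-0.03,-0.037,120],[0,0,-0.03,0,120],[0,0,-0.03,0,120],[-0.0264,0.0079,-0.015,0,120],[-0.0264,0.0079,0,0,120],[-0.0264,0.0079,0,0,120],[-0.0264,0.0079,0,0,120],[-0.0264,0.0079,0,0,120],[-0.0264,0.0079,0,0,120],[-0.0264,0.0079,0,0,120],[-0.0262,0.0076,0,0,120]]' 40
python3 -m creep '[[0,0,0,0,120],[0,0,0,0,120],[0,0,0,0,120]]' 40
python3 look.py w10
```

```text
t: 13.2
tool_pos: [0.6108, -0.0739, 0.1443]
orientation: [-1.98, -2.438, 0.001]
force: [0.1, 1.2, -4.1]
opening: 0.0655
t: 13.45
tool_pos: [0.6101, -0.0724, 0.1441]
orientation: [-1.98, -2.437, 0.001]
force: [-0.7, -0.2, -4.5]
opening: 0.0655
[ 0.61   -0.0719  0.1442] [-0.2   0.22  1.54  0.    1.38 -0.41] [-0.0001  0.0005  0.0001]
```

View pics/w10.png

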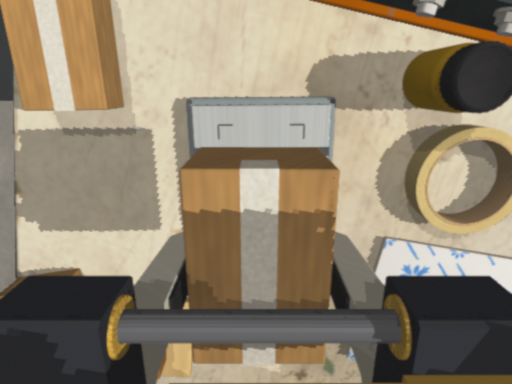

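```bash
python3 - <<'E'
from h import *
d=np.load("w10.npz"); c={k:d[k] for k in("fov_y","cx","cy","position","rotation")}
crop(d["im"],170,90,350,260,3.5,"w10c.png")
M=R.from_rotvec(d["to"]); print(d["to"],M.as_matrix()[:,0])
for p,z in(((182,166),.1697),((338,166),.1697),((199,149),.1177),((325,149),.1177)):
    print(M.inv().apply(at_z(c,p,z)-d["tp"]).round(4))
print("plate ctr tool", M.inv().apply(np.array([.6119,-.0725,.02])-d["tp"]))
# predicted corner marks
th=.207
for a,b in((-.035,.052),(.035,.052)): print(proj(c,[.6119+np.cos(th)*a-np.sin(th)*b,-.0725+np.sin(th)*a+np.cos(th)*b,.02]))
E
```

```text
[-1.97883514e+00 -2.43838037e+00  4.23614175e-04] [-2.05841717e-01  9.78584944e-01  8.33288182e-04]
[ 0.0517 -0.0318 -0.0254]
[ 0.0517  0.0319 -0.0255]
[ 0.0491 -0.034   0.0266]
[0.0492 0.0368 0.0265]
plate ctr tool [-0.0010454   0.00184035  0.12422144]
[[220.00085303 125.83274154]]
[[302.895591   125.86085768]]
```

View pics/w10c.png

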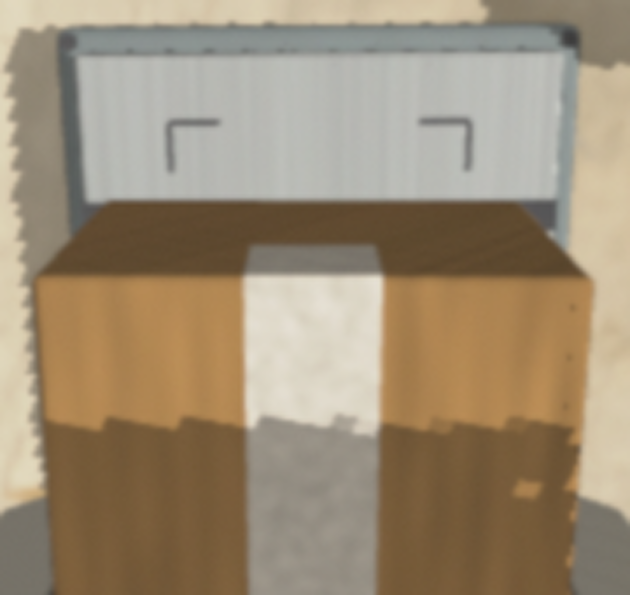

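```bash
python3 -m creep '[[0,0.0018,0.02,0,120],[0,0,0.03,0,120],[0,0,0.025,0,120],[0,0,0.012,0,120],[0,0,0.006,0,120],[0,0,0.004,0,120],[0,0,0,0,120],[0,0,0,0,120],[0,0,0,0,120]]' 40
```

```text
t: 14.25
tool_pos: [0.6138, -0.0726, 0.0496]
orientation: [1.978, 2.437, 0.002]
force: [0.2, 0.5, -4.1]
opening: 0.066
```

```bash
python3 -m creep '[[0,-0.0017,0.002,0,120],[0,0,0.0015,0,120],[0,0,0,0,120],[0,0,0,0,120]]' 40
```

```text
t: 14.58
tool_pos: [0.6119, -0.0731, 0.0465]
orientation: [1.979, 2.437, 0.002]
force: [-4.0, -0.0, 6.8]
opening: 0.0659
```

Seated, so I'll release, rise and look.

```bash
python3 -m creep '[[0,0,0,0,60],[0,0,0,0,0],[0,0,0,0,0],[0,0,-0.02,0,0],[0,0,-0.03,0,0],[0,0,-0.035,0,0],[0,0,-0.035,0,0],[0,0,-0.035,0,0],[0,0,-0.03,0,0],[0,0,0,0,0],[0,0,0,0,0],[0,0,0,0,0]]' 30
cat > top.py <<'E'
import sys
from fit import *
# columns top check: fit top-layer
c=camera_params("wrist")
E
python3 look.py w11
python3 - <<'E'
from fit import *
c=camera_params("wrist");im=read_camera("wrist")
for q in("base_carton","carton"):
    for a in silhouettes("wrist",q):
        p=a["pixel"];print(q,a["confidence"],p); fit(c,a["region"],.066,.1,.052,z0=.02,th0=.2); fit(c,a["region"],.066,.1,.036,z0=0,th0=.2)
E
```

```text
t: 15.58
tool_pos: [0.6107, -0.0727, 0.2287]
orientation: [-1.98, -2.439, 0.0]
force: [-0.1, 0.1, -0.9]
opening: 0.0932
[ 0.6101 -0.0726  0.2275] [-0.2   0.17  1.45 -0.    1.53 -0.41] [-0.0003  0.0001 -0.0011]
base_carton 0.86 [258.0, 168.9]
 x 0.6111 y -0.0724 yaw 0.202 IoU 0.983
 x 0.6112 y -0.0760 yaw 0.176 IoU 0.817
carton 0.91 [108.4, 52.0]
 x 0.4539 y 0.0148 yaw 0.231 IoU 0.854
 x 0.4360 y 0.0089 yaw 0.218 IoU 0.987
carton 0.57 [87.4, 258.5]
 x 0.4267 y -0.2363 yaw -0.572 IoU 0.413
 x 0.4388 y -0.2439 yaw 0.849 IoU 0.493
```

View pics/w11.png

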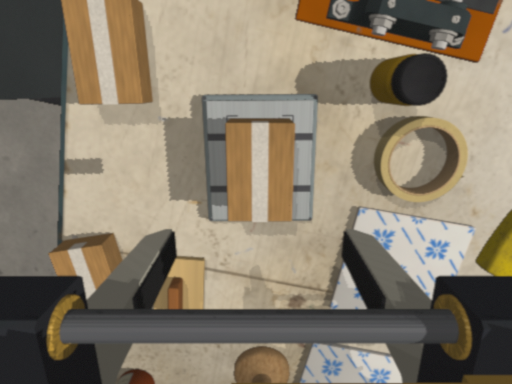

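```bash
python3 -m creep '[[0.0165,-0.022,0,-0.011,0],[0.0165,-0.022,0,0,0],[0.0165,-0.022,0.01,0,0],[0.0165,-0.022,0.02,0,0],[0.0165,-0.022,0.025,0,0],[0.0165,-0.022,0.025,0,0],[0.0166,-0.0221,0.02,0,0],[0,0,0,0,0],[0,0,0,0,0],[0,0,0,0,0]]' 30
python3 look.py w12
python3 - <<'E'
from fit import *
c=camera_params("wrist");im=read_camera("wrist")
for a in silhouettes("wrist","carton"): print(a["confidence"],a["pixel"]); fit(c,a["region"],.066,.1,.036,z0=0,th0=.2)
E
```

```text
t: 16.62
tool_pos: [0.4361, 0.007, 0.1295]
orientation: [1.966, 2.449, 0.001]
force: [0.8, -0.4, 0.6]
opening: 0.0929
[0.4371 0.0068 0.1304] [-0.1  -0.26  2.04 -0.    1.35 -0.32] [ 0.0008 -0.0002  0.0009]
0.95 [260.6, 183.3]
 x 0.4365 y 0.0092 yaw 0.218 IoU 0.984
0.7 [201.6, 377.8]
 x 0.4354 y -0.2640 yaw 0.365 IoU 0.957
```

View pics/w12.png

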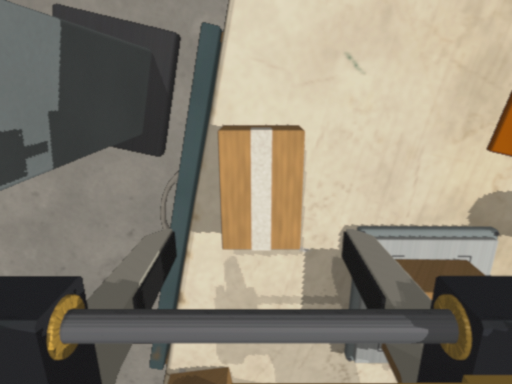

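```bash
python3 -m creep '[[0.0023,0,0.03,0,0],[0,0,0.03,0,0],[0,0,0.03,0,0],[0,0,0.018,0,0],[0,0,0,0,0],[0,0,0,0,60],[0,0,0,0,120],[0,0,0,0,120],[0,0,0,0,120],[0,0,0,0,120]]' 40
python3 -c "
from h import *
s=read_state();print(s['tool_pos'],R.from_rotvec(s['orientation']).as_matrix()[:,0])"
```

```text
t: 17.6
tool_pos: [0.4365, 0.0092, 0.0227]
orientation: [1.965, 2.448, 0.003]
force: [-0.7, 0.1, 7.3]
opening: 0.0657
[0.43652221 0.00922695 0.02272637] [-2.16245828e-01  9.76338506e-01 -9.29323697e-04]
```

```bash
python3 -m creep '[[0,0,-0.015,0.012,120],[0,0,-0.03,0,120],[0,0,-0.035,0,120],[0,0,-0.035,0,120],[-0.0144,0.0194,-0.02,0,120],[-0.0145,0.0194,0,0,120],[-0.0145,0.0194,0,0,120],[-0.0145,0.0194,0,0,120],[-0.0145,0.0194,0,0,120],[-0.0145,0.0194,0,0,120],[-0.0144,0.0193,0,0,120],[-0.0144,0.0192,0,0,120]]' 40
python3 -m creep '[[0,0,0,0,120],[0,0,0,0,120],[0,0,0,0,120],[0,0,0,0,120]]' 40
python3 look.py w13
```

```text
t: 18.6
tool_pos: [0.6109, -0.0727, 0.1559]
orientation: [-1.981, -2.438, 0.001]
force: [0.1, 0.3, -2.1]
opening: 0.0658
t: 18.93
tool_pos: [0.6095, -0.0718, 0.156]
orientation: [-1.98, -2.438, 0.0]
force: [0.3, 0.4, -2.9]
opening: 0.0655
[ 0.6095 -0.0717  0.1562] [-0.2   0.21  1.53  0.    1.4  -0.41] [0.     0.     0.0002]
```

View pics/w13.png

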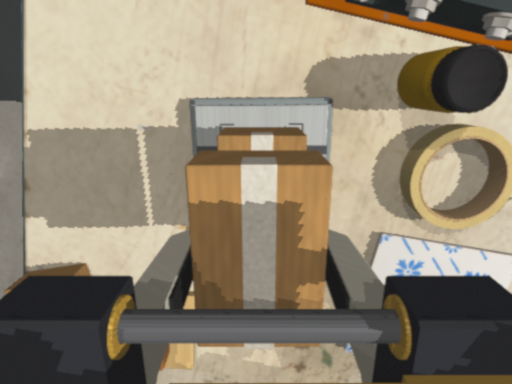

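```bash
python3 - <<'E'
from h import *
d=np.load("w13.npz"); c={k:d[k] for k in("fov_y","cx","cy","position","rotation")}
crop(d["im"],170,90,350,260,3.5,"w13c.png")
M=R.from_rotvec(d["to"])
def P(tx,ty,z): 
    w=M.apply([tx,ty,0])+d["tp"]; w[2]=z; return (proj(c,w)[0]-[170,90])*3.5
for ty in(-.033,.033): print("top",P(.05,ty,.1695).round(),"bot",P(.05,ty,.1335).round())
th=.202
for a in(-.033,.033):
    w=[.6111+np.cos(th)*a-np.sin(th)*.05,-.0724+np.sin(th)*a+np.cos(th)*.05,.072]; print("base top",((proj(c,w)[0]-[170,90])*3.5).round())
print("tgt",M.inv().apply(np.array([.6117,-.0725,0])-d["tp"]).round(4))
E
```

```text
top [ 56. 260.] bot [104. 208.]
top [574. 261.] bot [524. 209.]
base top [163. 158.]
base top [479. 160.]
tgt [-0.0012  0.002   0.1562]
```

View pics/w13c.png

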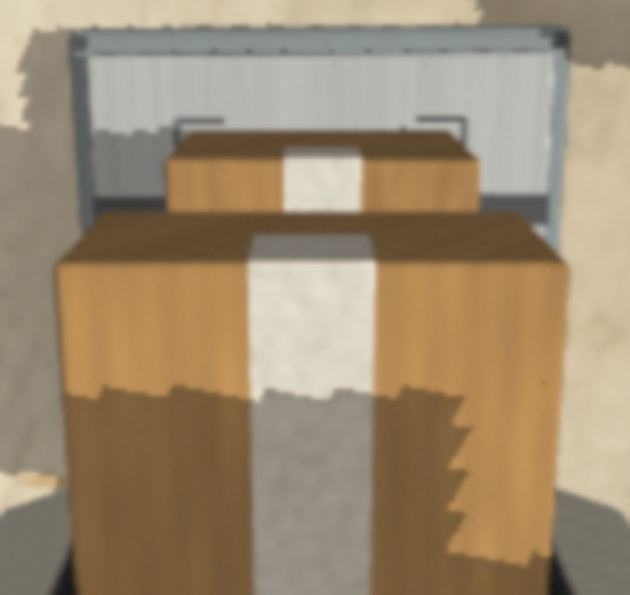

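```bash
python3 -m creep '[[-0.0006,0.001,0.02,0,120],[0,0,0.02,0,120],[0,0,0.01,0,120],[0,0,0.006,0,120],[0,0,0,0,120],[0,0,0,0,120],[0,0,0,0,120]]' 40
```

```text
t: 19.57
tool_pos: [0.6121, -0.0727, 0.1015]
orientation: [1.98, 2.437, 0.001]
force: [-0.1, -0.8, -3.0]
opening: 0.0655
```

```bash
python3 -m creep '[[0,-0.0005,0.004,0,120],[0,0,0.003,0,120],[0,0,0,0,120],[0,0,0,0,120]]' 40
python3 -m creep '[[0,0,0,0,60],[0,0,0,0,0],[0,0,0,0,0],[0,0,-0.02,0,0],[0,0,-0.03,0,0],[0,0,-0.035,0,0],[0,0,-0.03,0,0],[0,0,-0.02,0,0],[0,0,-0.01,0,0],[0,0,0,0,0],[0,0,0,0,0],[0,0,0,0,0]]' 30
python3 look.py w14
python3 - <<'E'
from fit import *
c=camera_params("wrist");im=read_camera("wrist")
for a in silhouettes("wrist","carton")+silhouettes("wrist","base_carton"): print(a["confidence"],a["pixel"]); fit(c,a["region"],.066,.1,.088,z0=.02,th0=.2); fit(c,a["region"],.066,.1,.036,z0=.072,th0=.2)
E
```

```text
t: 19.9
tool_pos: [0.6118, -0.0729, 0.0946]
orientation: [1.98, 2.437, 0.001]
force: [-1.7, 1.0, 5.8]
opening: 0.0659
t: 20.9
tool_pos: [0.6099, -0.0725, 0.2356]
orientation: [-1.979, -2.436, 0.003]
force: [0.0, -0.0, -0.6]
opening: 0.093
[ 0.6098 -0.0725  0.2354] [-0.2   0.17  1.43 -0.    1.54 -0.41] [-0.0001  0.     -0.0002]
0.9 [91.0, 256.8]
 x 0.4718 y -0.1757 yaw -0.723 IoU 0.316
 x 0.4507 y -0.2107 yaw -0.505 IoU 0.382
0.78 [259.6, 176.5]
 x 0.6114 y -0.0740 yaw 0.209 IoU 0.946
 x 0.6112 y -0.0728 yaw 0.208 IoU 0.982
0.57 [259.7, 119.2]
 x 0.6114 y -0.0681 yaw 0.270 IoU 0.046
 x 0.6068 y -0.0672 yaw 0.210 IoU 0.047
0.44 [135.6, 376.4]
 x 0.5229 y -0.4462 yaw 0.992 IoU 0.818
 x 0.5352 y -0.3912 yaw 0.981 IoU 0.818
```

View pics/w14.png

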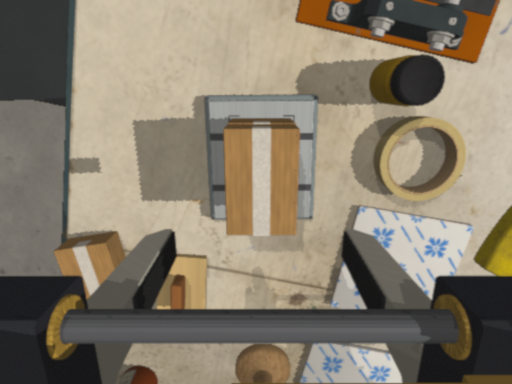

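```bash
python3 -m creep '[[-0.016,-0.023,0,0,0],[-0.016,-0.023,0,0,0],[-0.016,-0.023,0,0,0],[-0.016,-0.023,0,0,0],[-0.016,-0.023,0,0,0],[-0.016,-0.023,0,0,0],[-0.016,-0.023,0.02,0,0],[-0.016,-0.023,0.03,0,0],[-0.014,-0.022,0.02,0,0],[0,0,0,-0.08,0],[0,0,0,-0.08,0],[0,0,0,0,0]]' 30
python3 -m creep '[[0,0,0,0,0],[0,0,0,0,0]]'
python3 look.py w15
python3 - <<'E'
from fit import *
c=camera_params("wrist");im=read_camera("wrist")
for a in silhouettes("wrist","carton"): print(a["confidence"],a["pixel"]); fit(c,a["region"],.066,.1,.036,z0=0,th0=.35)
for a in silhouettes("wrist","cover_board"): print(a["confidence"],a["pixel"]); fit(c,a["region"],.066,.1,.01,z0=0,th0=.15)
E
```

```text
t: 22.1
tool_pos: [0.4373, -0.2539, 0.1669]
orientation: [-1.776, -2.589, -0.0]
force: [-0.2, 0.5, 0.3]
opening: 0.093
t: 22.27
tool_pos: [0.4385, -0.2537, 0.1682]
orientation: [1.783, 2.587, 0.0]
force: [0.7, 0.3, -0.5]
opening: 0.093
[ 0.4386 -0.2537  0.1683] [-0.63 -0.09  1.82 -0.    1.41 -0.99] [0.     0.     0.0001]
0.73 [253.5, 185.3]
 x 0.4356 y -0.2614 yaw 0.370 IoU 0.982
0.89 [341.1, 210.6]
 x 0.5421 y -0.2685 yaw 0.139 IoU 0.810
0.26 [250.0, 366.1]
 x 0.5233 y -0.5054 yaw 0.371 IoU 0.898
```

View pics/w15.png

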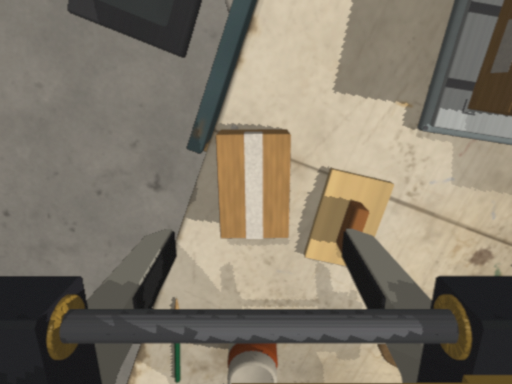

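```bash
python3 - <<'E'
from quad import *
d=np.load("w15.npz"); c={k:d[k] for k in("fov_y","cx","cy","position","rotation")}
crop(d["im"],200,120,400,280,3.9,"w15c.png")
E
```

```text
(no output)
```

View pics/w15c.png

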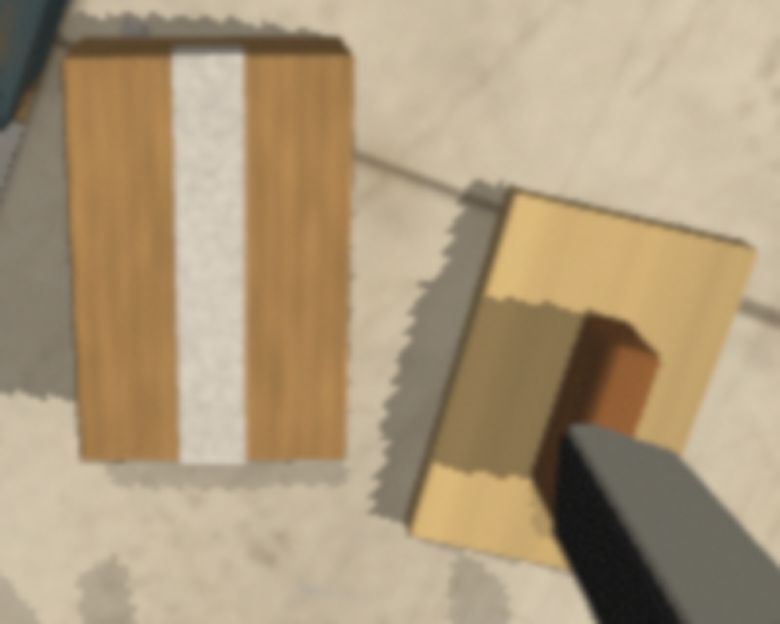

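```bash
python3 - <<'E'
from quad import *
d=np.load("w15.npz"); c={k:d[k] for k in("fov_y","cx","cy","position","rotation")}
f=lambda p:np.array(p)/3.9-.4+[200,120]
A,B,D=[at_z(c,f(p),.01) for p in((513,190),(752,245),(412,533))]
print(np.linalg.norm(A-B),np.linalg.norm(A-D)); o=(B+D)/2; v=A-D
print("board",o,np.arctan2(-v[0],v[1]))
th=.37;o=np.array([.4356,-.2614])
for p in(A,D):
    w=p[:2]-o; print("carton frame",np.cos(th)*w[0]+np.sin(th)*w[1],-np.sin(th)*w[0]+np.cos(th)*w[1])
E
```

```text
0.06378050952815462 0.09929032308713057
board [ 0.54135549 -0.26739736  0.01      ] 0.14738665000066417
carton frame 0.07637198496267496 0.011990721981220191
carton frame 0.05445074323305307 -0.08484949394056644
```

```bash
python3 -m creep '[[-0.0061,-0.0056,0.02,-0.006,34],[0,0,0.035,0,34],[0,0,0.03,0,34],[0,0,0.01,0,34],[0,0,0,0,34],[0,0,0,0,34]]' 40
python3 look.py w16
```

```text
t: 22.97
tool_pos: [0.4354, -0.2614, 0.0736]
orientation: [-1.772, -2.593, -0.0]
force: [0.2, -0.8, 0.5]
opening: 0.0804
[ 0.4362 -0.2621  0.0749] [-0.64  0.02  1.9  -0.    1.22 -1.01] [ 0.0006 -0.0004  0.001 ]
```

View pics/w16.png

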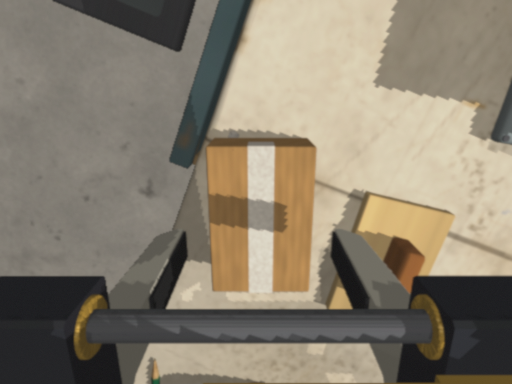

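```bash
python3 -m creep '[[0,0,0.02,0,34],[0,0,0.02,0,34],[0,0,0.011,0,34],[0,0,0,0,34],[0,0,0,0,80],[0,0,0,0,120],[0,0,0,0,120],[0,0,0,0,120]]' 40
python3 -c "
from h import *
s=read_state();m=R.from_rotvec(s['orientation']).as_matrix()[:,0];print(s['tool_pos'],np.arctan2(-m[0],m[1]))
c=camera_params('wrist');read_camera('wrist')
from fit import fit
for a in silhouettes('wrist','carton'): fit(c,a['region'],.066,.1,.036,z0=0,th0=.35)
"
```

```text
t: 23.68
tool_pos: [0.4364, -0.2623, 0.0238]
orientation: [1.771, 2.592, -0.0]
force: [-0.5, 0.2, 6.7]
opening: 0.0655
[ 0.43639663 -0.26233084  0.02384929] 0.37201898685825074
 x 0.4354 y -0.2617 yaw 0.370 IoU 0.829
```

```bash
python3 -m creep '[[0,0,-0.015,0,120],[0,0,-0.03,0,120],[0,0,-0.035,0.084,120],[0,0,-0.035,0.083,120],[0,0,-0.03,0,120],[0.0075,0.0105,-0.015,0,120],[0.015,0.021,0,0,120],[0.015,0.021,0,0,120],[0.015,0.021,0,0,120],[0.015,0.021,0,0,120],[0.015,0.021,0,0,120],[0.015,0.021,0,0,120]]' 40
python3 -m creep '[[0.015,0.021,0,0,120],[0.015,0.021,0,0,120],[0.015,0.021,0,0,120],[0.007,0.0105,0,0,120],[0,0,0,0,120],[0,0,0,0,120],[0,0,0,0,120],[0,0,0,0,120]]' 40
python3 look.py w17
python3 - <<'E'
from h import *
d=np.load("w17.npz"); c={k:d[k] for k in("fov_y","cx","cy","position","rotation")}
M=R.from_rotvec(d["to"]); m=M.as_matrix()[:,0]; print("yaw",np.arctan2(-m[0],m[1]))
def P(tx,ty,z): 
    w=M.apply([tx,ty,0])+d["tp"]; w[2]=z; return (proj(c,w)[0]).round(1)
zb=d["tp"][2]-.0238
for ty in(-.033,.033): print("top",P(.05,ty,zb+.036),"bot",P(.05,ty,zb))
print("tgt",M.inv().apply(np.array([.6117,-.0725,0])-d["tp"]).round(4))
E
```

```text
t: 24.78
tool_pos: [0.5495, -0.1372, 0.1822]
orientation: [-1.982, -2.437, 0.0]
force: [1.5, -0.5, -2.2]
opening: 0.0655
t: 25.45
tool_pos: [0.6098, -0.0734, 0.1821]
orientation: [-1.984, -2.436, 0.001]
force: [0.0, -0.1, -3.4]
opening: 0.0656
[ 0.6098 -0.0734  0.1822] [-0.2   0.19  1.5  -0.    1.44 -0.41] [ 0.0001 -0.      0.0001]
yaw 0.20381229699886108
top [186.4 163.8] bot [200.1 149.2]
top [333.4 163.9] bot [319.3 149.3]
tgt [0.0005 0.0021 0.1822]
```

View pics/w17.png

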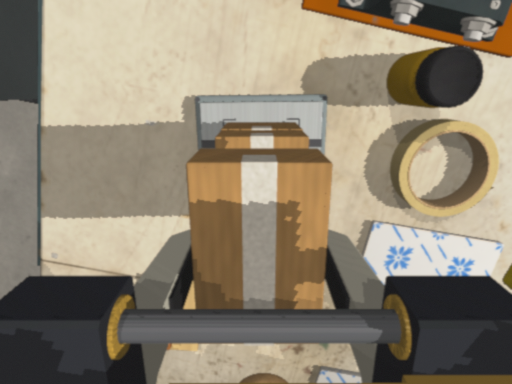

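```bash
python3 -m creep '[[0.0005,0.001,0.02,0,120],[0,0,0.015,0,120],[0,0,0.009,0,120],[0,0,0,0,120],[0,0,0,0,120],[0,0,0,0,120]]' 40
```

```text
t: 26.0
tool_pos: [0.6118, -0.0721, 0.1392]
orientation: [1.982, 2.436, 0.001]
force: [0.2, 0.4, -1.4]
opening: 0.0657
```

```bash
python3 -m creep '[[-0.0004,0,0.004,0,120],[0,0,0.003,0,120],[0,0,0,0,120],[0,0,0,0,120]]' 40
python3 -m creep '[[0,0,0,0,60],[0,0,0,0,0],[0,0,0,0,0],[0,0,-0.02,0,0],[0,0,-0.03,0,0],[0,0,-0.035,0,0],[0,0,-0.03,0,0],[0,0,-0.02,0,0],[0,0,-0.01,0,0],[0,0,0,0,0],[0,0,0,0,0],[0,0,0,0,0]]' 30
python3 look.py w18
python3 - <<'E'
from fit import *
c=camera_params("wrist");im=read_camera("wrist")
for a in silhouettes("wrist","carton"): print(a["confidence"],a["pixel"]); fit(c,a["region"],.066,.1,.036,z0=.108,th0=.2)
E
```

```text
t: 26.33
tool_pos: [0.6119, -0.0723, 0.1318]
orientation: [1.982, 2.436, 0.001]
force: [1.1, -1.0, -0.1]
opening: 0.0657
t: 27.33
tool_pos: [0.6105, -0.0719, 0.2737]
orientation: [-1.981, -2.435, 0.002]
force: [-0.7, 0.3, 0.0]
opening: 0.093
[ 0.6104 -0.0719  0.2734] [-0.2   0.16  1.38  0.    1.61 -0.41] [-0.0001  0.     -0.0002]
0.96 [260.9, 177.0]
 x 0.6112 y -0.0717 yaw 0.204 IoU 0.987
0.5 [242.4, 122.0]
 x 0.5989 y -0.0695 yaw 0.417 IoU 0.009
0.34 [185.3, 277.1]
 x 0.5684 y -0.2103 yaw 0.031 IoU 0.374
```

View pics/w18.png

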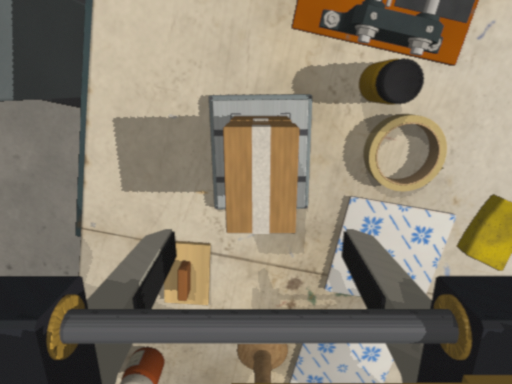

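```bash
python3 - <<'E'
from h import *
im=read_camera("top"); crop(im,380,100,512,270,3.5,"topr.png"); c=camera_params("top"); print(at_z(c,(498,238),.03))
for a in silhouettes("top","carton"): print(a["confidence"],a["pixel"],a["region"].sum())
im=read_camera("scene"); crop(im,0,130,512,384,1.55,"sc2.png")
for a in silhouettes("scene","carton"): print(a["confidence"],a["pixel"],a["region"].sum())
E
```

```text
[ 0.48203531 -1.13858927  0.03      ]
0.82 [260.6, 181.8] 483
0.59 [256.5, 192.9] 326
```

View pics/topr.png

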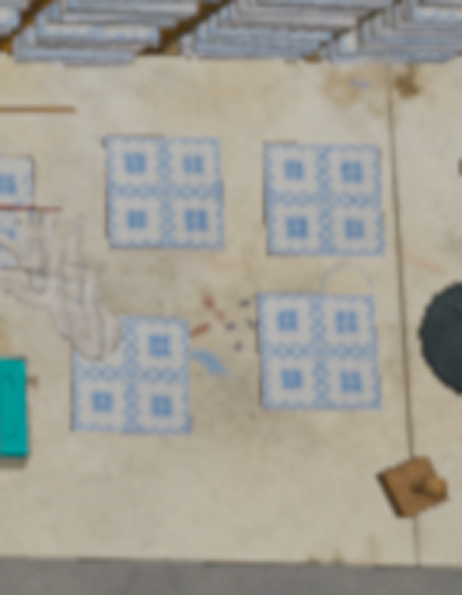

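View pics/sc2.png

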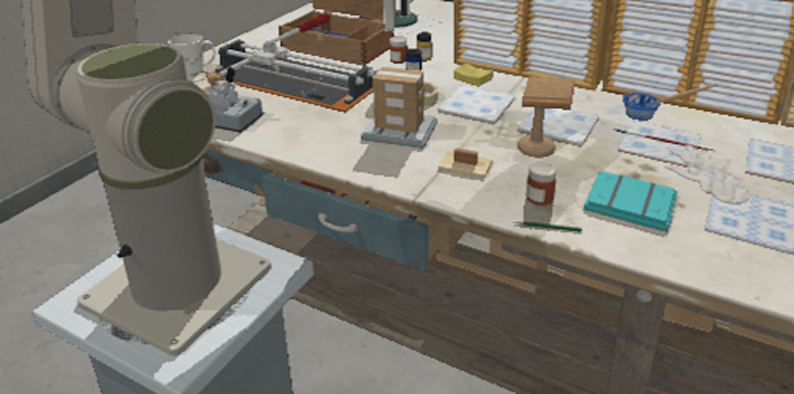

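```bash
python3 -m creep '[[0,0,0,0.057,0],[-0.0229,-0.0121,0,0,30],[-0.0229,-0.0121,0,0,60],[-0.0229,-0.0121,0,0,90],[-0.0229,-0.0121,0.01,0,100],[-0.0229,-0.0121,0.02,0,100],[-0.0229,-0.0121,0.03,0,100],[-0.0229,-0.0121,0.03,0,100],[-0.023,-0.0123,0.02,0,100],[0,0,0,0,100],[0,0,0,0,100],[0,0,0,0,100]]' 30
python3 look.py w19
python3 -c "
from h import *
d=np.load('w19.npz');crop(d['im'],200,100,320,280,3.3,'w19c.png')
print([(a['confidence'],a['pixel'],at_z(camera_params('wrist'),a['pixel'],0)) for a in tip_of('wrist','cover_board')])"
```

```text
t: 28.68
tool_pos: [0.5429, -0.2676, 0.1668]
orientation: [2.051, 2.379, 0.001]
force: [-0.3, -0.3, 0.8]
opening: 0.056
[ 0.5435 -0.2674  0.1675] [-0.54  0.18  1.55  0.    1.41 -0.69] [0.0004 0.0003 0.0007]
[(0.71, [254.8, 172.0], array([ 0.53990583, -0.26814766,  0.        ]))]
```

View pics/w19.png

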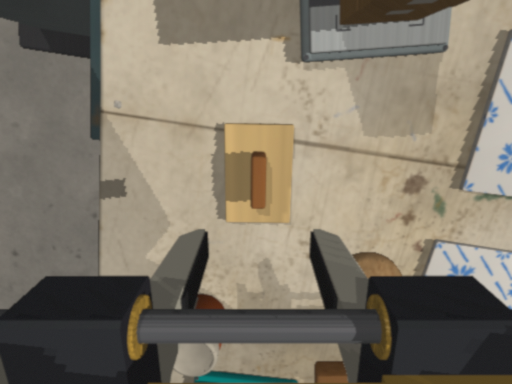

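View pics/w19c.png

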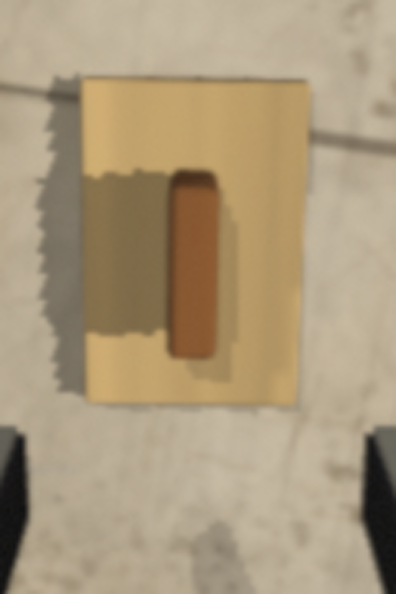

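```bash
python3 - <<'E'
from quad import *
d=np.load("w19.npz"); c={k:d[k] for k in("fov_y","cx","cy","position","rotation")}
quad(c,np.array([[82,78],[309,81],[299,404],[87,403]])/3.3-.4+[200,100],.01)
w=at_z(c,np.array([192,270])/3.3-.4+[200,100],.038);print("handle",w)
s=read_state();M=R.from_rotvec(s["orientation"]);m=M.as_matrix()[:,0];print(s["tool_pos"],"yaw",np.arctan2(-m[0],m[1]))
E
```

```text
ctr [ 0.5425 -0.268   0.01  ] yaw(y) 0.1404 yaw(x) 0.1389 dims 0.06550597512923304 0.09991099827835767
handle [ 0.54161969 -0.26657645  0.038     ]
[ 0.54377666 -0.26731019  0.16790101] yaw 0.14899712547076419
```

```bash
python3 -m creep '[[0,-0.0015,0.03,0.009,100],[0,0,0.035,0,100],[0,0,0.035,0,100],[0,0,0.03,0,100],[0,0,0.008,0,100],[0,0,0,0,100],[0,0,0,0,100]]' 30

```

```text
t: 29.37
tool_pos: [0.5422, -0.2679, 0.0299]
orientation: [2.06, 2.37, 0.001]
force: [1.1, -0.1, 0.8]
opening: 0.0568
```

```bash
python3 -m creep '[[0,0,0.004,0,160],[0,0,0,0,220],[0,0,0,0,240],[0,0,0,0,240],[0,0,0,0,240],[0,0,0,0,240]]' 35
python3 -c "
from h import *
s=read_state();m=R.from_rotvec(s['orientation']).as_matrix()[:,0];print(s['tool_pos'],np.arctan2(-m[0],m[1]))"
```

```text
t: 29.87
tool_pos: [0.5412, -0.2681, 0.0246]
orientation: [2.061, 2.37, 0.0]
force: [-0.9, 0.2, -0.3]
opening: 0.0212
[ 0.54122138 -0.26813814  0.02463941] 0.13890024705642928
```

```bash
python3 -m creep '[[0,0,0,0,255],[0,0,0,0,255],[0,0,0,0,255]]' 35
python3 -c "
from h import *
s=read_state();m=R.from_rotvec(s['orientation']).as_matrix()[:,0];print(s['tool_pos'],np.arctan2(-m[0],m[1]))"
```

```text
t: 30.12
tool_pos: [0.5411, -0.268, 0.0244]
orientation: [2.062, 2.37, 0.0]
force: [-0.2, 0.1, 2.4]
opening: 0.0139
[ 0.54113814 -0.26803718  0.02437166] 0.13896133713814268
```

```bash
python3 -m creep '[[0,0,-0.015,0,255],[0,0,-0.03,0,255],[0,0,-0.035,0,255],[0,0,-0.035,0,255],[0,0,-0.035,-0.033,255],[0,0,-0.03,-0.034,255],[0,0,-0.02,0,255],[0.011,0.0068,0,0,255],[0.0221,0.0136,0,0,255],[0.0221,0.0136,0,0,255],[0.0221,0.0136,0,0,255],[0.0221,0.0136,0,0,255]]' 35
python3 -m creep '[[0.0221,0.0136,0,0,255],[0.0221,0.0136,0,0,255],[0.0221,0.0136,0,0,255],[0.0112,0.0071,0,0,255],[0,0,0,0,255],[0,0,0,0,255],[0,0,0,0,255],[0,0,0,0,255]]' 35
python3 look.py w20
python3 - <<'E'
from h import *
d=np.load("w20.npz"); c={k:d[k] for k in("fov_y","cx","cy","position","rotation")}
crop(d["im"],170,100,350,290,3.1,"w20c.png")
M=R.from_rotvec(d["to"]); m=M.as_matrix()[:,0]; print("yaw",np.arctan2(-m[0],m[1]))
def P(tx,ty,z): 
    w=M.apply([tx,ty,0])+d["tp"]; w[2]=z; return ((proj(c,w)[0]-[170,100])*3.1).round(0)
zb=d["tp"][2]-.0244
for ty in(-.033,.033): print("top near",P(.05,ty,zb+.01),"far",P(-.05,ty,zb+.01))
print("tgt",M.inv().apply(np.array([.6117,-.0723,0])-d["tp"]).round(4))
E
```

```text
t: 31.12
tool_pos: [0.58, -0.1561, 0.2219]
orientation: [-1.98, -2.435, 0.001]
force: [0.4, -0.3, -0.6]
opening: 0.0136
t: 31.78
tool_pos: [0.6111, -0.0735, 0.2236]
orientation: [-1.982, -2.437, 0.001]
force: [0.6, -0.3, -0.9]
opening: 0.0139
[ 0.6112 -0.0736  0.2239] [-0.2   0.18  1.45 -0.    1.52 -0.41] [ 0.0001 -0.0001  0.0002]
yaw 0.20453228105986407
top near [ 84. 163.] far [112. 659.]
top near [473. 164.] far [443. 659.]
tgt [0.0012 0.0008 0.2239]
```

View pics/w20.png

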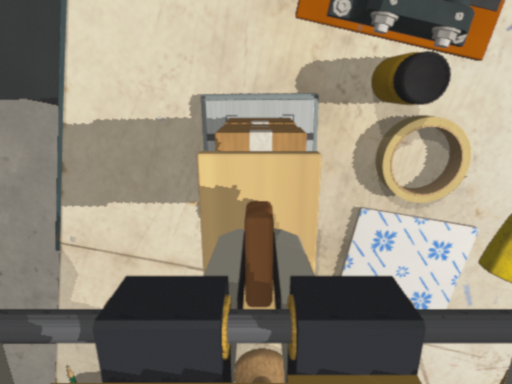

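View pics/w20c.png

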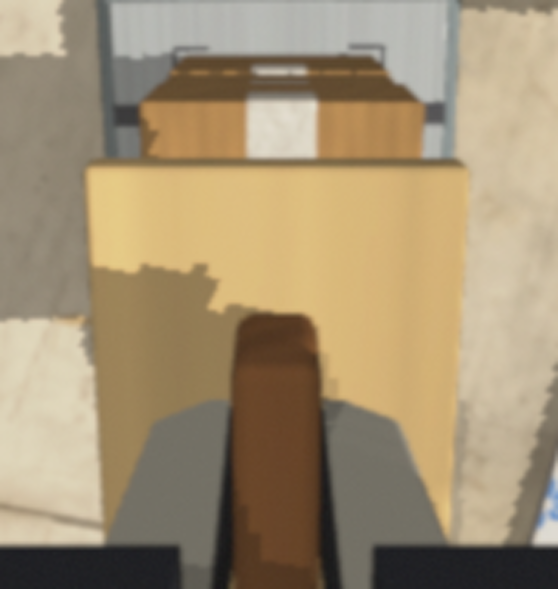

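```bash
python3 -m creep '[[0.0012,0,0.02,0,255],[0,0,0.015,0,255],[0,0,0.01,0,255],[0,0,0.004,0,255],[0,0,0,0,255],[0,0,0,0,255],[0,0,0,0,255]]' 35
```

```text
t: 32.42
tool_pos: [0.612, -0.0716, 0.1764]
orientation: [1.981, 2.437, 0.001]
force: [0.8, -0.2, -1.8]
opening: 0.0138
```

```bash
python3 -m creep '[[-0.0004,0,0.004,0,255],[0,0,0.0032,0,255],[0,0,0.001,0,255],[0,0,0,0,255],[0,0,0,0,255]]' 35
```

```text
t: 32.83
tool_pos: [0.6122, -0.0719, 0.1683]
orientation: [1.98, 2.437, 0.001]
force: [-2.1, 0.2, 6.7]
opening: 0.0142
```

```bash
python3 -m creep '[[0,0,-0.0005,0,210],[0,0,0,0,180],[0,0,0,0,130],[0,0,0,0,120],[0,0,-0.02,0,120],[0,0,-0.03,0,120],[0,0,-0.03,0,120],[0,0,-0.03,0,120],[0,0,-0.02,0,120],[0,0,0,0,120],[0,0,0,0,120],[0,0,0,0,120]]' 35
python3 look.py w21
python3 - <<'E'
from quad import *
d=np.load("w21.npz");crop(d["im"],200,100,320,260,3.7,"w21c.png")
E

```

```text
t: 33.83
tool_pos: [0.611, -0.0716, 0.2961]
orientation: [-1.98, -2.437, 0.001]
force: [0.4, -0.0, -1.4]
opening: 0.0489
[ 0.6107 -0.0715  0.2954] [-0.2   0.16  1.34 -0.    1.65 -0.41] [-0.0001  0.     -0.0007]
```

View pics/w21.png

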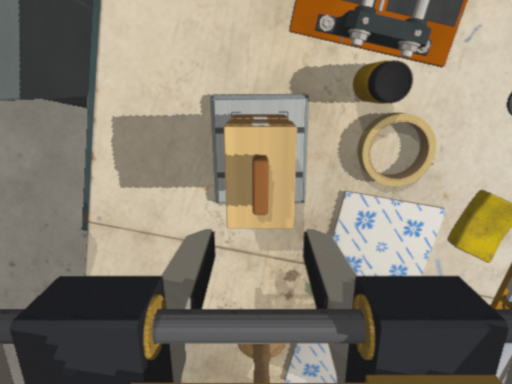

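View pics/w21c.png

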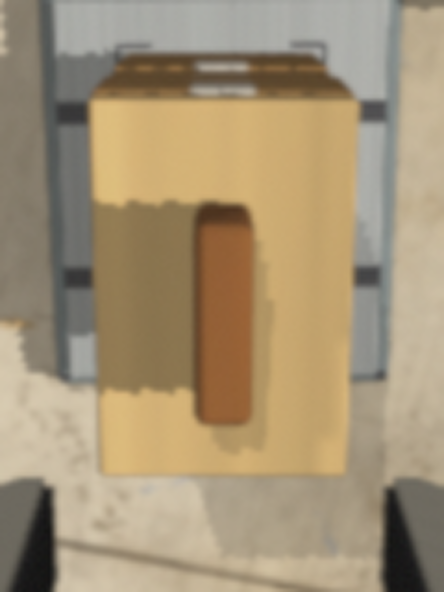

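```bash
python3 - <<'E'
from quad import *
d=np.load("w21.npz"); c={k:d[k] for k in("fov_y","cx","cy","position","rotation")}
quad(c,np.array([[89,98],[358,98],[347,475],[101,475]])/3.7-.4+[200,100],.154)
quad(c,np.array([[44,-1],[402,-1],[385,380],[66,382]])/3.7-.4+[200,100],.02)
# marks top row
for p in((116,44),(326,43)): print(at_z(c,np.array(p)/3.7-.4+[200,100],.02))
# toggle check from the scene/top
im=read_camera("scene"); crop(im,110,150,310,260,3.9,"sc3.png")
E
```

```text
ctr [ 0.6119 -0.072   0.154 ] yaw(y) 0.2092 yaw(x) 0.2070 dims 0.0655675731081005 0.0996314892735951
ctr [ 0.6127 -0.0733  0.02  ] yaw(y) 0.2144 yaw(x) 0.2102 dims 0.12179311385784006 0.13931261965252825
[ 0.56463939 -0.02762359  0.02      ]
[ 0.63595374 -0.01231666  0.02      ]
```

View pics/sc3.png

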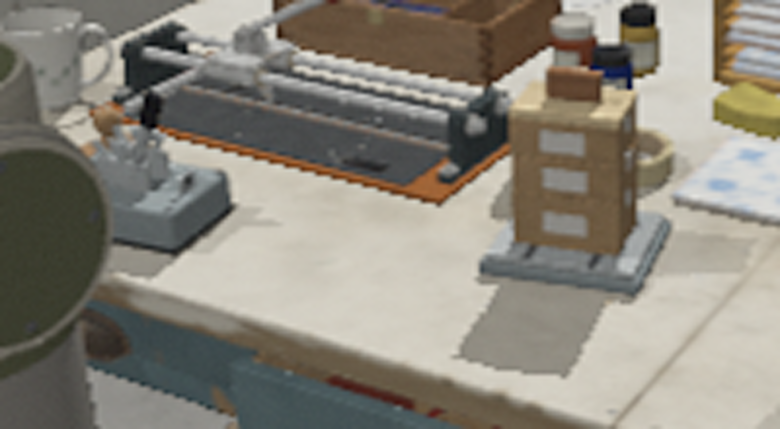

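```bash
python3 -m creep '[[0,0,0,0.064,120],[0.03,-0.006,0,0,120],[0.034,-0.0065,0,0,120],[0.034,-0.0065,0,0,120],[0.034,-0.0065,0,0,120],[0.034,-0.0065,0,0,120],[0.034,-0.0065,0,0,120],[0.034,-0.0065,0,0,120],[0.034,-0.0065,-0.01,0,120],[0.034,-0.0065,0,0,120],[0.034,-0.0065,0,0,120],[0.034,-0.0065,0,0,120]]' 30
python3 -m creep '[[0.0215,-0.005,0.03,0,120],[0,0,0.03,0,120],[0,0,0.03,0,120],[0,0,0.03,0,120],[0,0,0,0,120],[0,0,0,0,120],[0,0,0,0,120],[0,0,0,0,120]]' 30
python3 look.py w22
python3 - <<'E'
from h import *
d=np.load("w22.npz"); c={k:d[k] for k in("fov_y","cx","cy","position","rotation")}
crop(d["im"],180,110,350,290,3.3,"w22c.png")
M=R.from_rotvec(d["to"]); m=M.as_matrix()[:,0]; print("yaw",np.arctan2(-m[0],m[1]))
th=np.radians(98.2);y=np.array([np.cos(th),np.sin(th),0]);o=np.array([.476,.3354,0]);f=lambda p:((p-[180,110])*3.3).round()
for sw,pull in((.28,0),(.28,.014),(.4,0),(.4,.005)):
  for r in (.06,.098):
    p=o+[0,0,.048]+(r+pull)*np.array([-np.sin(sw)*y[0],-np.sin(sw)*y[1],np.cos(sw)]); print(sw,pull,r,f(proj(c,p)))
print([(a["confidence"],(a["pixel"]-np.array([180,110]))*3.3,M.inv().apply(at_z(c,a["pixel"],.1208)-d["tp"])) for a in tip_of("wrist","bat_grip")])
E
```

```text
t: 34.93
tool_pos: [0.4874, 0.2858, 0.306]
orientation: [-2.058, -2.373, 0.003]
force: [0.3, -0.2, 0.3]
opening: 0.0494
t: 35.6
tool_pos: [0.4821, 0.3056, 0.19]
orientation: [2.058, 2.372, 0.005]
force: [-0.1, 0.2, 0.5]
opening: 0.0491
[0.4822 0.3056 0.1901] [ 0.48  0.07  1.63 -0.    1.44  0.33] [0.     0.     0.0001]
yaw 0.14162728602772712
0.28 0 0.06 [[252. 237.]]
0.28 0 0.098 [[252. 337.]]
0.28 0.014 0.06 [[252. 271.]]
0.28 0.014 0.098 [[252. 381.]]
0.4 0 0.06 [[253. 262.]]
0.4 0 0.098 [[252. 380.]]
0.4 0.005 0.06 [[252. 276.]]
0.4 0.005 0.098 [[252. 397.]]
[(0.7, array([233.31, 328.02]), array([-0.00305632, -0.0063679 ,  0.0693035 ]))]
```

View pics/w22c.png

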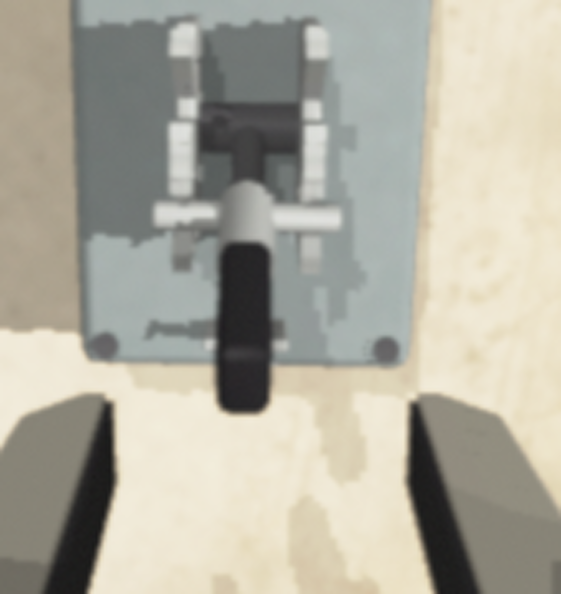

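```bash
python3 -m creep '[[-0.0008,-0.0028,0.02,0,120],[0,0,0.03,0,120],[0,0,0.02,0,120],[0,0,0.007,0,120],[0,0,0,0,120],[0,0,0,0,120]]' 30
python3 -m creep '[[0,0,0,0,180],[0,0,0,0,240],[0,0,0,0,240],[0,0,0,0,240],[0,0,0,0,240],[0,0,0,0,240],[0,0,0,0,240],[0,0,0,0,240]]' 30
```

```text
t: 36.2
tool_pos: [0.4788, 0.3042, 0.1118]
orientation: [2.058, 2.373, 0.002]
force: [-0.2, 0.1, 0.1]
opening: 0.049
t: 36.87
tool_pos: [0.4788, 0.304, 0.1108]
orientation: [2.058, 2.373, 0.002]
force: [3.2, -0.1, -0.6]
opening: 0.012
```

```bash
python3 -m creep '[[0,0,0,0,255],[0,0,0,0,255],[-0.0016,0,-0.004,0,255],[-0.0016,0,-0.004,0,255],[-0.0016,0,-0.004,0,255],[0,0,0,0,255],[0,0,0,0,255]]' 55
```

```text
t: 37.45
tool_pos: [0.4791, 0.2994, 0.1217]
orientation: [2.059, 2.373, 0.001]
force: [7.9, 4.1, -9.4]
opening: 0.0117
```

```bash
python3 -m creep '[[0.008,0,-0.003,0,255],[0.0085,0,-0.0019,0,255],[0.0085,0,-0.0012,0,255],[0.0086,0,-0.0004,0,255],[0.0086,0,0.0004,0,255],[0.0085,0,0.0012,0,255],[0.0085,0,0.0019,0,255],[0.008,0,0.003,0,255],[0,0,0,0,255],[0,0,0,0,255]]' 55
```

```text
t: 38.28
tool_pos: [0.4707, 0.363, 0.1213]
orientation: [2.056, 2.369, -0.004]
force: [10.6, -9.8, -4.9]
opening: 0.0118
```

```bash
python3 -m creep '[[0.002,0,0.002,0,255],[-0.001,0,0.0025,0,255],[0,0,0,0,255]]' 55
python3 -m creep '[[0,0,0,0,200],[0,0,0,0,150],[0,0,0,0,128],[0,0,0,0,128],[0,0,0,0,128],[0,0,-0.03,0,110],[0,0,-0.03,0,100],[0,0,-0.03,0,100],[0,0,-0.02,0,100],[0,0,0,0,100],[0,0,0,0,100],[0,0,0,0,100]]' 30
python3 look.py w23
python3 - <<'E'
from h import *
d=np.load("w23.npz"); c={k:d[k] for k in("fov_y","cx","cy","position","rotation")}
crop(d["im"],180,110,350,290,3.3,"w23c.png")
th=np.radians(98.2);y=np.array([np.cos(th),np.sin(th),0]);o=np.array([.476,.3354,0]);f=lambda p:((p-[180,110])*3.3).round()
for sw,pull in((-.15,.014),(-.28,0),(-.28,.014),(-.4,0),(-.4,.008)):
  for r in (.06,.098):
    p=o+[0,0,.048]+(r+pull)*np.array([-np.sin(sw)*y[0],-np.sin(sw)*y[1],np.cos(sw)]); print(sw,pull,r,f(proj(c,p)))
E
```

```text
t: 38.53
tool_pos: [0.471, 0.3619, 0.1168]
orientation: [2.056, 2.367, -0.008]
force: [10.6, -18.5, 0.1]
opening: 0.0116
t: 39.53
tool_pos: [0.4686, 0.3667, 0.2269]
orientation: [-2.057, -2.374, 0.002]
force: [0.3, 0.7, -0.8]
opening: 0.0566
[0.4683 0.3664 0.2262] [0.58 0.12 1.51 0.   1.52 0.44] [-0.0001 -0.0002 -0.0008]
-0.15 0.014 0.06 [[273. 342.]]
-0.15 0.014 0.098 [[275. 380.]]
-0.28 0 0.06 [[272. 302.]]
-0.28 0 0.098 [[274. 312.]]
-0.28 0.014 0.06 [[273. 305.]]
-0.28 0.014 0.098 [[275. 316.]]
-0.4 0 0.06 [[272. 276.]]
-0.4 0 0.098 [[274. 262.]]
-0.4 0.008 0.06 [[272. 273.]]
-0.4 0.008 0.098 [[274. 259.]]
```

View pics/w23c.png

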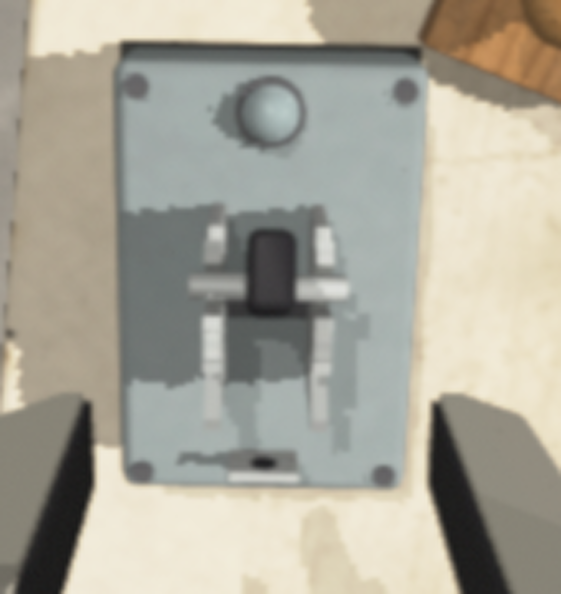

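```bash
python3 -m creep '[[-0.03,0,-0.01,0,100],[-0.03,0,-0.01,0,100],[-0.03,0,0,0,100],[-0.03,0,0,0,100],[-0.03,0,0,0,100],[0,0,0,0,100],[0,0,0,0,100],[0,0,0,0,100]]' 30
python3 look.py w24
python3 - <<'E'
from h import *
d=np.load("w24.npz"); c={k:d[k] for k in("fov_y","cx","cy","position","rotation")}
crop(d["im"],180,0,350,160,3.7,"w24c.png")
th=np.radians(98.2);y=np.array([np.cos(th),np.sin(th),0]);o=np.array([.476,.3354,0]);f=lambda p:((p-[180,0])*3.7).round()
for sw,pull in((-.28,0),(-.28,.014),(-.38,0),(-.4,0),(-.4,.005),(-.4,.012)):
  for r in (.06,.098):
    p=o+[0,0,.048]+(r+pull)*np.array([-np.sin(sw)*y[0],-np.sin(sw)*y[1],np.cos(sw)]); print(sw,pull,r,f(proj(c,p)))
E
```

```text
t: 40.25
tool_pos: [0.4898, 0.2184, 0.2467]
orientation: [-2.058, -2.372, 0.002]
force: [-0.6, -0.0, -0.4]
opening: 0.0565
[0.4898 0.2189 0.2469] [ 0.32 -0.05  1.64  0.    1.55  0.18] [-0.0001  0.0005  0.0002]
-0.28 0 0.06 [[307.  77.]]
-0.28 0 0.098 [[309. -21.]]
-0.28 0.014 0.06 [[308.  44.]]
-0.28 0.014 0.098 [[310. -66.]]
-0.38 0 0.06 [[307.  50.]]
-0.38 0 0.098 [[309. -72.]]
-0.4 0 0.06 [[307.  45.]]
-0.4 0 0.098 [[309. -82.]]
-0.4 0.005 0.06 [[307.  30.]]
-0.4 0.005 0.098 [[ 310. -102.]]
-0.4 0.012 0.06 [[308.   9.]]
-0.4 0.012 0.098 [[ 310. -131.]]
```

View pics/w24c.png

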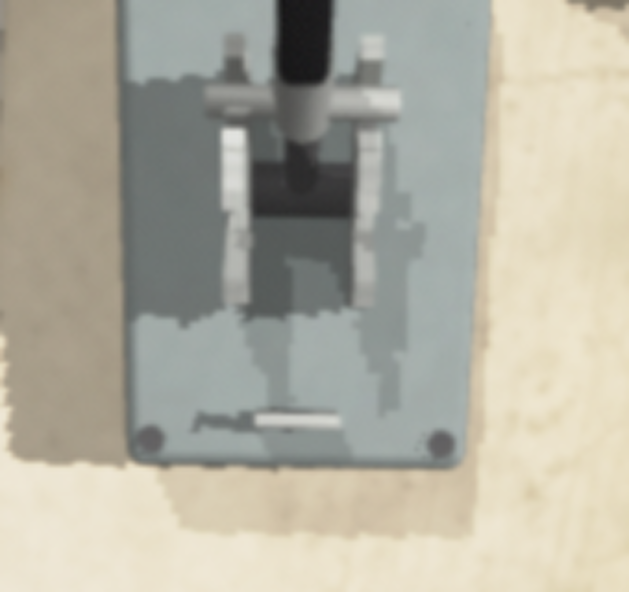

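```bash
python3 - <<'E'
from h import *
im=read_camera("top"); crop(im,100,140,400,270,2.6,"top9.png"); c=camera_params("top")
for n,z in dict(jar_a=.07,tape=.025,stamp=.03,cover_board=.154).items():
    for s in silhouettes("top",n): print(n,round(s["confidence"],2),np.round(s["pixel"]),np.round(at_z(c,s["pixel"],z)[:2],3))
im=read_camera("scene"); crop(im,110,130,430,290,2.5,"sc9.png")
E
```

```text
jar_a 0.6 [337. 230.] [ 0.498 -0.432]
tape 0.46 [239. 157.] [ 0.814 -0.007]
cover_board 0.94 [251. 199.] [ 0.61  -0.067]
```

View pics/top9.png

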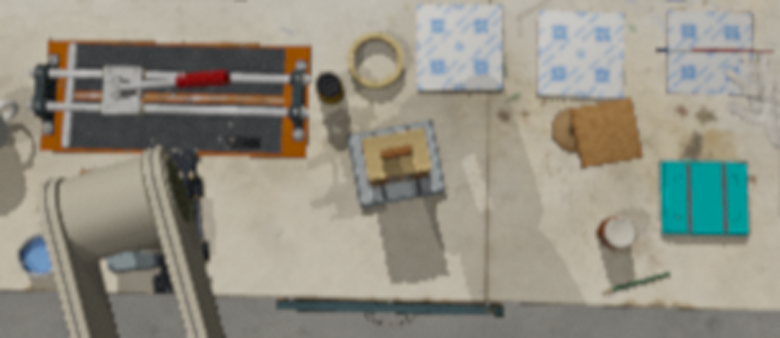

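View pics/sc9.png

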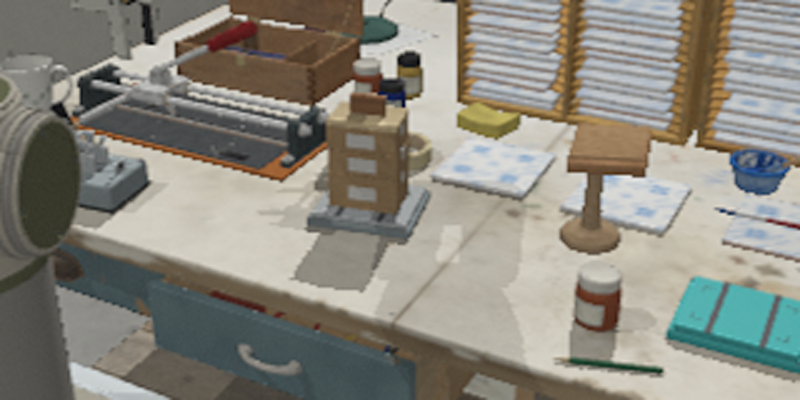

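```bash
python3 -m creep '[[-0.03,0.015,-0.01,0,60],[-0.03,0.015,-0.01,0,30],[-0.03,0.015,-0.01,0,0],[-0.03,0.02,-0.01,0,0],[-0.03,0.02,-0.01,0,0],[-0.02,0.01,0,0,0],[0,0,0,0,0],[0,0,0,0,0],[0,0,0,0,0]]' 30
python3 look.py w25
```

```text
t: 41.35
tool_pos: [0.608, 0.064, 0.2974]
orientation: [-2.057, -2.373, 0.001]
force: [0.5, 0.0, -0.5]
opening: 0.0929
[0.6079 0.0644 0.2976] [ 0.02  0.14  1.35  0.    1.65 -0.12] [-0.0003  0.0004  0.0001]
```

View pics/w25.png

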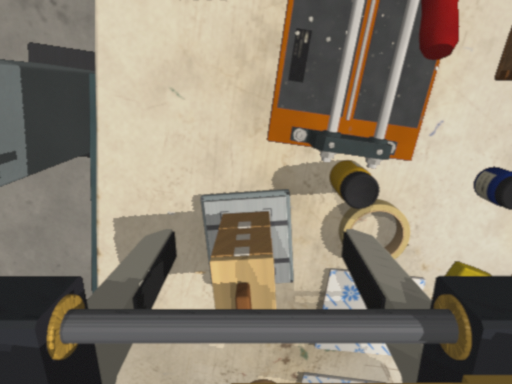

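```bash
python3 -c "
from plant import close_job
print(close_job())"
```

```text
the job is handed in; nothing more can be done
None
```

I finished and handed in the job at about 41 s. No verdict is reported, so the results below are my own checks.

- **Lockout:** I pulled the bat out about 11 mm and flipped it to the hasp side. On the way in, the force reached about 40 N as it hit its stop. The pictures then showed it home at about +0.4 rad.
- **Column:** The thick carton is at the bottom, with both 36 mm cartons above it and the cover board on top. Only two small cartons could be found in the pictures.
    - The plate measured at (0.612, -0.073) with yaw 0.207.
    - Every layer measured within about 1 mm and 0.01 rad of that as it was set down.
    - The last wrist and scene pictures show the stack still flush.
- **Toggle back:** I flipped it back to the lamp side the same way. The last two views match a bat that is home at about -0.4 rad. I judged how far in it sits only from the pictures, because its joint values cannot be read.
- **Bystanders:** In the last pictures the tape and the two jars show no visible shift. The arm hid the stamping block in the last top view, but it looked upright in the wrist picture taken after the second flip. The arm was clear of everything at hand-in.

**Disagreements:** My first two box measurements were about 7 mm off because the arm was still moving, so I measured again once it had settled. The final top-camera detection put the tape about 50 mm from its first reading, at low confidence (0.46). In the picture itself the tape had not moved. The same top camera put the board at (0.610, -0.067), about 6 mm from the plate measurement. I relied on the closer wrist view, which gave (0.612, -0.072).

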